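Pack the chromatography columns and tuck the carton shut

ROBOT

A 6-joint arm with a two-finger parallel gripper is mounted at the origin on the work surface. World frame = base frame: x ahead of the robot, y to its left, z up, the work surface at z = 0. Lengths are in m, angles in degrees, forces in N, time in s.
With the tool pointing down it reaches from about 0.4 to 0.825 m from the base axis. Payload 7 kg.
Tool frame: the origin (TCP) lies between the finger pads; the fingertips stand 22 mm ahead of it and the grasp point (between the pads) lies 3 mm ahead of it; z points along the fingers, y is the line along which they close (so a half turn about z gives the same grasp; the last joint's range is limited). The gripper opens to 88 mm and grips with 3 to 60 N. Pads are 19 mm wide; open, the fingers measure 130 mm over their backs; the gripper's body (78 mm by 193 mm) begins 47 mm behind the grasp point.
Start: joints at [80.22, 20.546, 0.682, 0, -70.136, -16.507], TCP at [0.299, 0.605, 0.249] pointing down, gripper open.
Joint ranges: [-176.03, 176.03], [-82.01, 121.73], [-58.28, 71.71], [-173.87, 95.51], [-174.79, -0.11], [-173.66, 173.66]. Speed limits (degrees/s): [136.94, 136.94, 172.46, 180, 180, 180].

INTERFACE

Orientations are given as [roll, pitch, yaw] about the fixed x, y, z axes, in that order (R = Rz(yaw) Ry(pitch) Rx(roll)).
In Python, from plant import r, vision gives the robot as it stands.
- The arm moves only by the shell command python3 -m pendant 'ROWS' [FORCE]. ROWS is JSON, a list that holds one entry, the list of rows, each a list of 7 numbers: the shift along the tool's x, y, z scaled (see below), then the turn, a rotation vector about the tool's x, y, z scaled (see below), then the opening, from -1 (shut) to 1 (fully open). In form: [[[x, y, z, wx, wy, wz, fingers], ...]]. A call has exactly 8 rows; each row shifts and turns the commanded pose from where the row before left it, along the tool's axes as they then stand; what a row does not reach is not made up. The controller multiplies each number of a shift by 20 mm and each number of a turn by 4 degrees. A row lasts 1/10 s, in which the tool goes at most 50 mm and 8.59 degrees, less where a joint would pass 70% of its speed; a pose out of reach is approached as far as the arm can. A call with a number of a shift or a turn outside -1 to 1 is refused whole. A call with a gripper value outside its range is refused whole. The fingers move at their own pace and stop on an object; FORCE is the grip in N (left out, the last holds). Time passes only in rows, so rows that do not move let the fingers close, or fill a call up. It gives the time, the measured TCP pose, the force, the opening and the grip force at its end, in the units of the state.
- r.get_state(): the state, without advancing time (a new reading comes with each control period).
- vision.capture(name): name is "side" or "top"; returns a dict with "frame" (420x560x3 uint8, blue, green, red), "depth" (420x560 float32, m along the optical axis (not along the pixel's ray), 0 where there is no reading), "camera_matrix" (3x3 intrinsics, pixels), "k1" (the pictures are not rectified: a ray, as slopes to the right and down, at radius r is drawn at 1 + k1 r^2 times it, then the intrinsics apply), "extrinsics" (4x4, takes a point from world to camera coordinates). Camera axes: x right, y up, looking along -z (the intrinsics and any distortion apply to the point x, -y, -z); pixel columns grow to the right and rows downward; lengths in m; the calibration is good to about 2 mm. A picture is of the moment at which its call begins.
- r.close_job(): hands the job in; it is judged then, once.
The state is a dict: "time_s": time; "joints": joint angles; "qd": joint speeds; "joint_torque": joint torques, N m; "tcp_pos": TCP position; "eef_rot": TCP orientation; "contact_force": force on the tool from outside, world axes, zero at the start; "moment": the same for the moment, N m; "gripper_width": finger opening in m; "gripper_force": force on a finger pad.
Only numpy, scipy, OpenCV 4.12 (cv2) and the standard library are available. Lean on these libraries where they do the work, as an engineer would, in place of code of your own. Each camera call takes 0.05 s, during which the arm holds its last target. There are 200 camera calls.

TASK

Swing the half-open lid of the carton back out of the way and pack every steel column lying on the bench, one to each foam slot; then take the blue foam hold-down strip out of the drawer and lay it flat across the columns with its ends on the ledges, between the end fittings. Last, swing the carton's lid fully shut so that its tab is down behind the front wall, and leave the drawer pushed fully home. Do not disturb the bottle, the sharps bin or the pen.

Things in the scene. Friction and masses are not known exactly. Their poses are not given: they have to be found in the camera images.
- column_a: steel column with a blue band, a loose rod 140 mm long, 0.2 kg: 16 mm tube, a dark hexagon end fitting (24 mm across flats, 20 mm long, inner face 44 mm from mid-length) near each end, red 12 mm end plugs. Origin on the axis at mid-length, x along it; ends alike. Lies on the fittings' flats, axis 12 mm above the support; does not roll by itself. May be absent
- column_b: steel column with a green band, a loose rod 140 mm long, 0.2 kg: 16 mm tube, a dark hexagon end fitting (24 mm across flats, 20 mm long, inner face 44 mm from mid-length) near each end, red 12 mm end plugs. Origin on the axis at mid-length, x along it; ends alike. Lies on the fittings' flats, axis 12 mm above the support; does not roll by itself. May be absent
- column_c: steel column with a yellow band, a loose rod 140 mm long, 0.2 kg: 16 mm tube, a dark hexagon end fitting (24 mm across flats, 20 mm long, inner face 44 mm from mid-length) near each end, red 12 mm end plugs. Origin on the axis at mid-length, x along it; ends alike. Lies on the fittings' flats, axis 12 mm above the support; does not roll by itself. May be absent
- column_d: steel column with a white band, a loose rod 140 mm long, 0.2 kg: 16 mm tube, a dark hexagon end fitting (24 mm across flats, 20 mm long, inner face 44 mm from mid-length) near each end, red 12 mm end plugs. Origin on the axis at mid-length, x along it; ends alike. Lies on the fittings' flats, axis 12 mm above the support; does not roll by itself. May be absent
- strip: light blue rigid-foam hold-down strip, a loose plain bar 46 x 190 x 18 mm, 0.05 kg; origin at its centre, y along its length, z up when flat (either face may be up). Lies flat in the drawer of the white unit at the start, its long side across the drawer
- carton: white board carton fixed to the bench, outside 172 (x) x 202 (y) x 58 mm high, walls 3 mm; origin at the centre of its underside, +x towards the lid's hinge, -x the front wall. Inside: a dark foam bed, top 12 mm above the origin, with 4 side-by-side slots along x; foam rails (tops 30 mm up) along the front and rear walls leave 152 mm for a column's length
- slot_0 (a point): middle of a slot's floor, on the bed 12 mm above the carton's origin, at carton x = 0, y = -63 mm; a packed column lies along the carton's x with its middle 12 mm above this point. Slots are 31 mm wide, 42 mm apart; only the end fittings are guided, by foam teeth 10 mm high at x = 45 to 63 mm either way; between them the bed is open for fingers
- slot_1 (a point): the same for the slot at carton y = -21 mm
- slot_2 (a point): the same for the slot at carton y = 21 mm
- slot_3 (a point): the same for the slot at carton y = 63 mm
- strip_seat (a point): centre of the strip's place, at the height of its underside, 32.5 mm above the carton's origin: the strip lies along the carton's y, its ends on small foam ledges (x = 14 to 30 mm either way, from y = 90 mm to the side walls at 98 mm), just over the tubes (tops 32 mm up) and between the end fittings (tops 36 mm up)
- lid (a joint): hinge of the carton's lid (rad): 0 = shut flat on the rim, stop at 2.1 = leaning back; at the start it stands half open (0.75 to 1.1), over the slots. The crease is stiff: the lid stays where it is left (about 1 N at its edge moves it). Lid 172 mm deep, 202 mm wide, 3 mm thick
- lid_hinge (a point): middle of the lid's crease, on top of the carton's rear (+x) wall, 58 mm above the carton's origin, at the underside of the closed lid; the crease runs along the carton's y
- lid_tab (a point): middle of the free edge of the tuck tab: the tab is 150 mm wide, 18 mm deep, square to the lid near its front edge (165 mm from the crease); with the lid shut it hangs 3 mm behind the front wall, this point 18 mm below the rim
- unit: white drawer unit fixed to the bench, 280 (x) x 244 (y) x 85 mm high; origin at the centre of its underside; the drawer front is its -x face
- unit_drawer0 (a joint): travel of the drawer (m): 0 = fully home, grows as it is pulled out along the unit's -x, stop at 0.198; slides with about 1 N. Inner floor 22 mm and side walls' tops 63 mm above the bench; inner size 235 x 202 mm; pulled out more than 0.17 the strip is clear of the unit's top
- unit_drawer0_handle (a point): middle of the drawer's handle, a steel bar 11 mm thick and 120 mm long running level across, 35 mm in front of the drawer front, 47 mm above the bench; moves with the drawer
- bottle: bystander: clear lab bottle with blue cap, 76 mm across, 160 mm tall, standing on the bench; origin at the centre of its underside
- sharps_bin: bystander: yellow sharps bin with red lid, 92 mm across, 106 mm tall, standing on top of the drawer unit; origin at the centre of its underside
- pen: bystander: grey marker pen 130 mm long, 12 mm thick, lying on the bench; origin under its middle, x along it
There are look-alikes about, which are no part of the job. What is shaped like the column_a but purple is not meant. What is shaped like the column_b but purple is not meant.

How it is judged (in metres and radians):
On the way, in this order (a step that is already met when the one before it is completed fails the run):
1. every column lies in a foam slot of the carton (x of column_a in the frame of carton between -0.012 and 0.012 m and y of column_a in the frame of carton between -0.078 and 0.078 m and z of column_a in the frame of carton between 0.018 and 0.029 m and angle between the x axis of each of column_a, column_b, column_c, column_d and the x axis of carton, either way round below 0.12 rad and x of column_b in the frame of carton between -0.012 and 0.012 m and y of column_b in the frame of carton between -0.078 and 0.078 m and z of column_b in the frame of carton between 0.018 and 0.029 m and x of column_c in the frame of carton between -0.012 and 0.012 m and y of column_c in the frame of carton between -0.078 and 0.078 m and z of column_c in the frame of carton between 0.018 and 0.029 m and x of column_d in the frame of carton between -0.012 and 0.012 m and y of column_d in the frame of carton between -0.078 and 0.078 m and z of column_d in the frame of carton between 0.018 and 0.029 m), for 0.3 s.
2. the strip lies flat on the ledges across the columns, let go (x of strip in the frame of carton between -0.02 and 0.02 m and y of strip in the frame of carton between -0.012 and 0.012 m and z of strip in the frame of carton between 0.037 and 0.046 m and angle between the z axis of strip and the z axis of carton, either way round below 0.08 rad and angle between the y axis of strip and the y axis of carton, either way round below 0.12 rad and contact force between the fingers and strip below 0.1 N), for 0.3 s.
3. the lid is shut with its tab down behind the front wall (value of joint lid below 0.05 rad and z of lid_tab in the frame of carton below 0.048 m), for 0.2 s.
At the end, for the whole second after the job is handed in: Columns on the bed in their slots (along the carton within 0.12 rad, centred lengthwise within 12 mm); strip flat on the ledges (within 20 mm across, 12 mm lengthwise, 0.12 rad); lid shut within 0.05 rad, tab 10 mm or more below the rim; drawer home within 6 mm; all at rest (all of step 1 and all of step 3 and x of strip in the frame of carton between -0.02 and 0.02 m and y of strip in the frame of carton between -0.012 and 0.012 m and z of strip in the frame of carton between 0.037 and 0.046 m and angle between the z axis of strip and the z axis of carton, either way round below 0.08 rad and angle between the y axis of strip and the y axis of carton, either way round below 0.12 rad and value of joint unit_drawer0 below 0.006 m and linear speed of each of column_a, column_b, column_c, column_d, strip below 0.02 m/s); the robot touches nothing.
It fails at once if the bottle is pushed more than 30 mm from its place (distance of bottle from where it was at the start of the episode above 0.03 m).
It fails at once if the sharps bin is pushed more than 30 mm from its place (distance of sharps_bin from where it was at the start of the episode above 0.03 m).
It fails at once if the pen is pushed more than 30 mm from its place (distance of pen from where it was at the start of the episode above 0.03 m).
It fails at once if the bottle is tipped (angle between bottle's own z axis and vertical above 0.4 rad).
It fails at once if the sharps bin is tipped (angle between sharps_bin's own z axis and vertical above 0.4 rad).
Of column_a, column_b, column_c, column_d only 2 to 4 are there at a start; the rules pass over those that are not, and their reading is None.
At some moment in a run one of column_a, column_b, column_c, column_d may be knocked a few centimetres aside while the robot is not near it.
Once in a run the grip may slacken for a moment while it holds something.
It also fails if it takes over 210 s, if anything falls off the work surface, if the arm or the gripper's body presses on something with over 40 N, if the wrist force passes 120 N, or if a joint passes its speed limit or range.

## Working session

There is one attempt and no reset: what is moved stays moved. The work goes in short steps, Python scripts to look and compute and a shell command to move; the robot and the scene stay as the last step left them, time stands still between calls to the robot, and variables do not carry over. Pictures are saved under pics/ and viewed, at most 14 in all, crops included, and the job is handed in when it is done.

```bash
ls; mkdir -p pics
cat > h.py <<'E'
import numpy as np, cv2
from plant import r, vision
def cap(n):
    return vision.capture(n)
def world(c,u,v,d=None,z=None):
    K=np.array(c["camera_matrix"]);k=c["k1"]
    E=np.array(c["extrinsics"])
    x=(u-K[0,2])/K[0,0];y=(v-K[1,2])/K[1,1]
    rd=np.hypot(x,y);s=rd
    for _ in range(30): s=rd/(1+k*s*s)
    f=s/rd if rd>0 else 1
    ray=np.array([x*f,-y*f,-1.]);R=E[:3,:3];o=-R.T@E[:3,3];w=R.T@ray
    if z is not None: return o+w*(z-o[2])/w[2]
    if d is None: d=np.median(c["depth"][int(v)-1:int(v)+2,int(u)-1:int(u)+2])
    return o+w*d
def pix(c,p):
    K=np.array(c["camera_matrix"]);E=np.array(c["extrinsics"])
    q=E[:3,:3]@np.array(p)+E[:3,3];x=q[0]/-q[2];y=-q[1]/-q[2];f=1+c["k1"]*(x*x+y*y)
    return K[0,0]*x*f+K[0,2],K[1,1]*y*f+K[1,2]
E
python3 - <<'E'
from h import *
for n in("top","side"):
    c=cap(n);np.savez(f"{n}0.npz",**c);f=c["frame"]
    cv2.imwrite(f"pics/{n}0.png",cv2.resize(f,(800,600),interpolation=cv2.INTER_CUBIC))
    E=c["extrinsics"];print(n,c["k1"],-E[:3,:3].T@E[:3,3])
print(r.get_state())
E
```

```text
pics
top -0.03387572488371427 [ 0.23898382 -0.0827087   1.35653232]
side -0.13181708905718031 [-0.17310349 -0.95274715  0.93736091]
{'time_s': 0.1, 'joints': array([ 8.02201581e+01,  2.05869458e+01,  6.39200886e-01, -1.70070117e-02,
       -7.01358449e+01, -1.65091068e+01]), 'qd': array([ 0.09108471, -0.06945148,  0.09863668,  0.04350526,  0.06653216,
        0.0327851 ]), 'joint_torque': array([-1.00584268e-03, -5.84162629e+01,  2.93749255e+01,  7.01528192e+00,
        1.01769750e-02, -5.30479656e-05]), 'tcp_pos': array([0.29877975, 0.60482462, 0.24772435]), 'eef_rot': array([ 1.79915313e+02, -8.42612647e-03, -2.62947329e+01]), 'contact_force': array([-0.70833864,  0.61304531,  0.70113531]), 'moment': array([ 0.01354389, -0.02030848,  0.00977447]), 'gripper_force': 0.0, 'gripper_width': 0.08785658521090021}
```

View pics/top0.png

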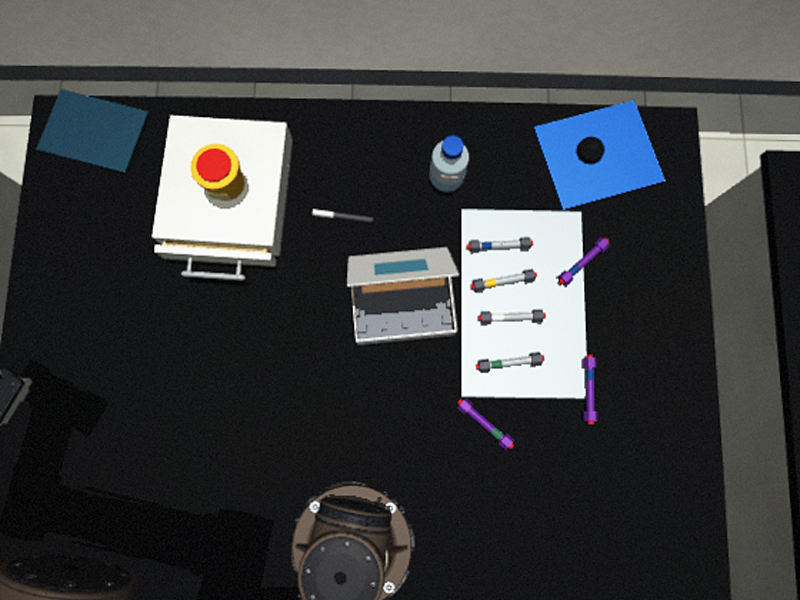

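View pics/side0.png

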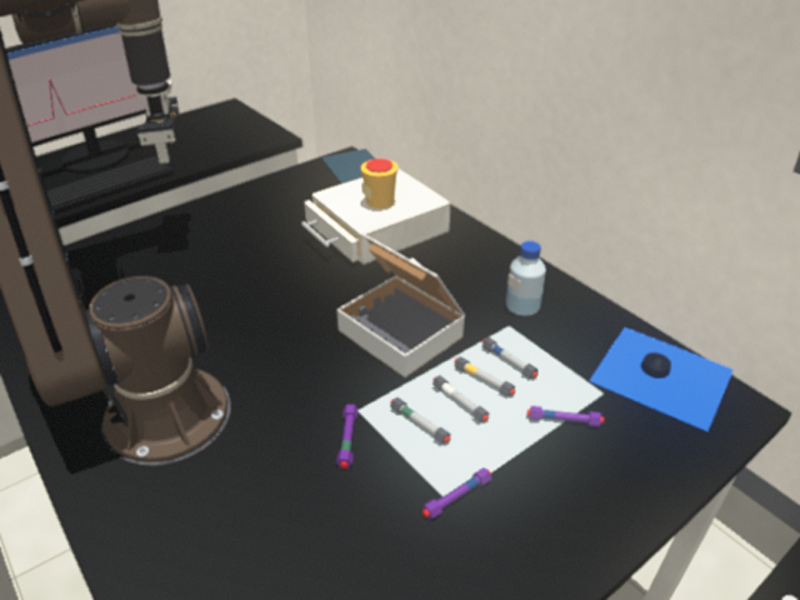

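The top picture (800 px scale) has these candidates:
- Blue-band steel column at (500,244).
- Yellow-band at (503,281).
- White-band at (512,317).
- Green-band at (510,362).
- Purple look-alikes at (583,262), (590,390) and (487,424), which I reject.

The carton is at (403,300), the handle at (213,270), the pen at (342,215) and the bottle at (449,165).

Run:
```python
from h import *
c=np.load("top0.npz");c={k:c[k] for k in c};f=c["frame"]
cv2.imwrite("pics/c1.png",cv2.resize(f[140:300,235:430],None,fx=3.7,fy=3.7,interpolation=cv2.INTER_CUBIC))
cv2.imwrite("pics/c2.png",cv2.resize(f[70:205,90:270],None,fx=4.4,fy=4.4,interpolation=cv2.INTER_CUBIC))
```

```text
(no output)
```

View pics/c1.png

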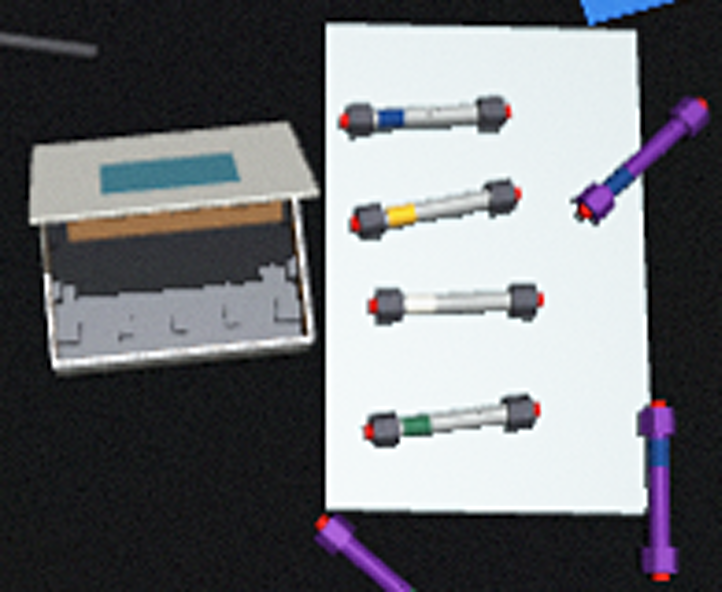

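View pics/c2.png

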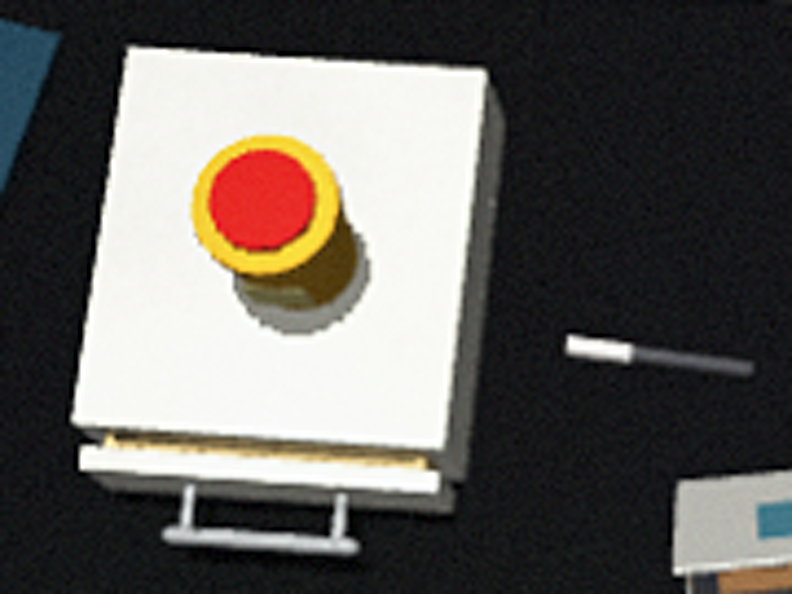

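```bash
cat >> h.py <<'E'
def to(x,y,z,yaw):
    """rest of the way: turn units about tool z, then shift units in the turned tool axes"""
    s=r.get_state();p=s["tcp_pos"];a=np.degrees;rpy=s["eef_rot"]
    dy=(yaw-rpy[2]+180)%360-180
    d=np.array([x,y,z])-p;t=np.radians(yaw)
    print("at",p.round(4),rpy.round(1),"w",s["gripper_width"].round(4),"| turn wz",round(-dy/4,2),
      "shift",np.round(np.array([d[0]*np.cos(t)+d[1]*np.sin(t),d[0]*np.sin(t)-d[1]*np.cos(t),-d[2]])/.02,2),"q",s["joints"].round(0),"t",round(s["time_s"],1))
E
python3 - <<'E'
from h import *
c=np.load("top0.npz");c={k:c[k] for k in c}
A=lambda u,v,z:world(c,u/3.7+235,v/3.7+140,z=z)
B=lambda u,v,z:world(c,u/4.4+90,v/4.4+70,z=z)
for n,p,q in(("blue",(342,120),(510,111)),("yel",(352,224),(520,194)),("white",(370,306),(543,299)),("green",(366,432),(539,408))):
    a,b=A(*p,.012),A(*q,.012);print(n,((a+b)/2).round(4),np.linalg.norm(a-b).round(3),np.degrees(np.arctan2(*(a-b)[1::-1])).round(1))
for n,u,v in(("FL",53,365),("FR",313,342),("sideL",42,225),("sideR",302,200)):print(n,A(u,v,.058).round(4))
for u,v in((30,222),(318,195),(33,147),(292,124)):print("lid",world(c,u/3.7+235,v/3.7+140).round(3))
h1,h2=B(163,533,.047),B(358,546,.047);print("handle",h1,h2,(h1+h2)/2)
for u,v in((75,425),(443,450),(487,70),(128,46)):print("unit",B(u,v,.085).round(3))
print("drawer front",B(80,450,.07),B(440,475,.07))
print("bin",B(263,200,.191)," pen",B(567,345,.012),B(752,368,.012))
print("bottle cap",world(c,452/800*560,146*.7,z=.16))
E
```

```text
blue [ 0.6129 -0.2982  0.012 ] 0.138 94.4
yel [ 0.5348 -0.3055  0.012 ] 0.14 101.4
white [ 0.4584 -0.321   0.012 ] 0.139 93.4
green [ 0.3642 -0.3167  0.012 ] 0.139 98.8
FL [ 0.3965 -0.0022  0.058 ]
FR [ 0.418  -0.2016  0.058 ]
sideL [0.5059 0.0097 0.058 ]
sideR [ 0.5298 -0.1928  0.058 ]
lid [0.52  0.024 0.002]
lid [ 0.547 -0.21   0.003]
lid [0.583 0.023 0.001]
lid [ 0.606 -0.189  0.001]
handle [0.53023357 0.35997653 0.047     ] [0.52387477 0.22966316 0.047     ] [0.52705417 0.29481984 0.047     ]
unit [0.593 0.411 0.085]
unit [0.58  0.169 0.085]
unit [0.846 0.155 0.085]
unit [0.859 0.399 0.085]
drawer front [0.57999767 0.41165624 0.07      ] [0.56747517 0.17339833 0.07      ]
bin [0.70758546 0.26730564 0.191     ]  pen [0.67684622 0.1020593  0.012     ] [ 0.66275341 -0.02660564  0.012     ]
bottle cap [ 0.76821486 -0.18288364  0.16      ]
```

```bash
python3 -c "
from h import *
to(.40,-.10,.25,-26.3)"
```

```text
Traceback (most recent call last):
  File "h.py", line 25, in to
    print("at",p.round(4),rpy.round(1),"w",s["gripper_width"].round(4),"| turn wz",round(-dy/4,2),
                                           ^^^^^^^^^^^^^^^^^^^^^^^^
AttributeError: 'float' object has no attribute 'round'
```

```bash
python3 -m pendant 2>&1 | tail -3; python3 -c "
from h import *
c=np.load('top0.npz');print(c['frame'].shape)"
```

```text
invalid input
(420, 560, 3)
```

```bash
sed -i 's/s\["gripper_width"\].round(4)/round(float(s["gripper_width"]),4)/' h.py
python3 -m pendant '[[[0.63,0.92,0,0,0,0,-1],[0.63,0.92,0,0,0,0,-1],[0.63,0.92,0,0,0,0,-1],[0.63,0.92,0,0,0,0,-1],[0.63,0.92,0,0,0,0,-1],[0.63,0.92,0,0,0,0,-1],[0.63,0.92,0,0,0,0,-1],[0.63,0.92,0,0,0,0,-1]]]' 
python3 -m pendant '[[[0.63,0.92,0,0,0,0,-1],[0.63,0.92,0,0,0,0,-1],[0.63,0.92,0,0,0,0,-1],[0.63,0.92,0,0,0,0,-1],[0.63,0.92,0,0,0,0,-1],[0.63,0.92,0,0,0,0,-1],[0.63,0.92,0,0,0,0,-1],[0.63,0.92,0,0,0,0,-1]]]' 
python3 -c "
from h import *
to(.40,-.10,.25,-26.3)"
```

```text
time_s: 0.9
tcp_pos: [0.3241, 0.4274, 0.2482]
eef_rot: [180.0, 0.0, -26.3]
contact_force: [0.7, -0.7, -0.5]
gripper_width: 0.029
gripper_force: 0.0
time_s: 1.7
tcp_pos: [0.3494, 0.2501, 0.2486]
eef_rot: [-180.0, -0.0, -26.3]
contact_force: [0.1, -0.0, -0.1]
gripper_width: 0.0002
gripper_force: 0.0
at [0.3494 0.2501 0.2486] [-180.    -0.   -26.3] w 0.0002 | turn wz 0.0 shift [10.02 14.57 -0.07] q [ 62.  -3. -28.   0. -65.   2.] t 1.7
```

```bash
python3 -m pendant '[[[0.63,0.92,0,0,0,0,-1],[0.63,0.92,0,0,0,0,-1],[0.63,0.92,0,0,0,0,-1],[0.63,0.92,0,0,0,0,-1],[0.63,0.92,0,0,0,0,-1],[0.63,0.92,0,0,0,0,-1],[0.63,0.92,0,0,0,0,-1],[0.63,0.92,0,0,0,0,-1]]]' >/dev/null
python3 -m pendant '[[[0.63,0.92,0,0,0,0,-1],[0.63,0.92,0,0,0,0,-1],[0.63,0.92,0,0,0,0,-1],[0.63,0.92,0,0,0,0,-1],[0.63,0.92,0,0,0,0,-1],[0.63,0.92,0,0,0,0,-1],[0.63,0.92,0,0,0,0,-1],[0.63,0.92,0,0,0,0,-1]]]' |sed -n 1,3p
python3 -m pendant '[[[0,0,0,0,0,1,-1],[0,0,0,0,0,1,-1],[0,0,0,0,0,1,-1],[0,0,0,0,0,1,-1],[0,0,0,0,0,1,-1],[0,0,0,0,0,1,-1],[0,0,0,0,0,1,-1],[0,0,0,0,0,1,-1]]]' |sed -n 1,3p
python3 -m pendant '[[[0,0,0,0,0,1,-1],[0,0,0,0,0,1,-1],[0,0,0,0,0,1,-1],[0,0,0,0,0,1,-1],[0,0,0,0,0,1,-1],[0,0,0,0,0,1,-1],[0,0,0,0,0,1,-1],[0,0,0,0,0,1,-1]]]' |sed -n 1,3p
python3 -m pendant '[[[0,0,0,0,0,1,-1],[0,0,0,0,0,1,-1],[0,0,0,0,0,1,-1],[0,0,0,0,0,1,-1],[0,0,0,0,0,1,-1],[0,0,0,0,0,1,-1],[0,0,0,0,0,1,-1],[0,0,0,0,0,1,-1]]]' |sed -n 1,3p
python3 -m pendant '[[[0,0,0,0,0,1,-1],[0,0,0,0,0,1,-1],[0,0,0,0,0,1,-1],[0,0,0,0,0,1,-1],[0,0,0,0,0,1,-1],[0,0,0,0,0,1,-1],[0,0,0,0,0,1,-1],[0,0,0,0,0,1,-1]]]' |sed -n 1,3p
python3 -m pendant '[[[0,0,0,0,0,1,-1],[0,0,0,0,0,1,-1],[0,0,0,0,0,1,-1],[0,0,0,0,0,1,-1],[0,0,0,0,0,0.9,-1],[0,0,0,0,0,0,-1],[0,0,0,0,0,0,-1],[0,0,0,0,0,0,-1]]]' |sed -n 1,3p
python3 -c "
from h import *
to(.40,-.103,.19,-173.9);to(.65,-.076,.19,-173.9)"
```

```text
time_s: 3.3
tcp_pos: [0.3991, -0.103, 0.2487]
eef_rot: [-180.0, -0.0, -26.3]
time_s: 4.1
tcp_pos: [0.399, -0.102, 0.2486]
eef_rot: [-180.0, -0.0, -58.5]
time_s: 4.9
tcp_pos: [0.399, -0.102, 0.2486]
eef_rot: [-180.0, 0.0, -90.5]
time_s: 5.7
tcp_pos: [0.399, -0.102, 0.2486]
eef_rot: [-180.0, 0.0, -122.5]
time_s: 6.5
tcp_pos: [0.399, -0.102, 0.2486]
eef_rot: [-180.0, 0.0, -154.5]
time_s: 7.3
tcp_pos: [0.3995, -0.1016, 0.2486]
eef_rot: [180.0, 0.0, -173.8]
at [ 0.3995 -0.1016  0.2486] [ 180.     0.  -173.8] w 0.0005 | turn wz 0.02 shift [-0.02 -0.07  2.93] q [ 13.  -5. -30.   0. -65. -97.] t 7.3
at [ 0.3995 -0.1016  0.2486] [ 180.     0.  -173.8] w 0.0005 | turn wz 0.02 shift [-12.59  -0.06   2.93] q [ 13.  -5. -30.   0. -65. -97.] t 7.3
```

```bash
python3 -m pendant '[[[0,0,1,0,0,0,-1],[0,0,1,0,0,0,-1],[0,0,0.9,0,0,0,-1],[-0.8,0,0,0,0,0,-1],[-0.8,0,0,0,0,0,-1],[-0.8,0,0,0,0,0,-1],[-0.8,0,0,0,0,0,-1],[-0.8,0,0,0,0,0,-1]]]' |sed -n 1,4p
python3 -m pendant '[[[-0.8,0,0,0,0,0,-1],[-0.8,0,0,0,0,0,-1],[-0.8,0,0,0,0,0,-1],[-0.8,0,0,0,0,0,-1],[-0.8,0,0,0,0,0,-1],[-0.8,0,0,0,0,0,-1],[-0.8,0,0,0,0,0,-1],[-0.6,0,0,0,0,0,-1]]]' |sed -n 1,4p
python3 -m pendant '[[[-0.8,0,0,0,0,0,-1],[-0.8,0,0,0,0,0,-1],[-0.3,0,0,0,0,0,-1],[0,0,0,0,0,0,-1],[1,0,0,0,0,0,-1],[1,0,0,0,0,0,-1],[1,0,-1,0,0,0,-1],[1,0,-1,0,0,0,1]]]' |sed -n 1,4p
python3 -m pendant '[[[0,1,0,0,0,0,1],[0,1,0,0,0,0,1],[0,1,0,0,0,0,1],[0,1,0,0,0,0,1],[0,1,0,0,0,0,1],[0,1,0,0,0,0,1],[0,1,0,0,0,0,1],[0,1,0,0,0,0,1]]]' |sed -n 1,4p
python3 - <<'E'
from h import *
c=cap("top");np.savez("top1.npz",**c);f=c["frame"]
cv2.imwrite("pics/t1.png",cv2.resize(f[140:300,220:430],None,fx=3.7,fy=3.7,interpolation=cv2.INTER_CUBIC))
s=cap("side");cv2.imwrite("pics/s1.png",s["frame"])
print(r.get_state()["joints"])
E
```

```text
time_s: 8.1
tcp_pos: [0.4805, -0.0927, 0.1908]
eef_rot: [-180.0, -0.0, -173.9]
contact_force: [-2.0, -0.7, 1.8]
time_s: 8.9
tcp_pos: [0.604, -0.0795, 0.1901]
eef_rot: [-180.0, -0.0, -173.9]
contact_force: [-0.9, -0.2, -0.6]
time_s: 9.7
tcp_pos: [0.5603, -0.0842, 0.2305]
eef_rot: [-180.0, -0.1, -173.9]
contact_force: [0.9, -0.6, 0.8]
time_s: 10.5
tcp_pos: [0.5442, 0.0761, 0.2308]
eef_rot: [180.0, 0.0, -173.9]
contact_force: [0.2, -0.4, 0.4]
[ 2.84711047e+01  9.49209769e+00 -1.67965940e+01 -6.29953910e-03
 -6.36588942e+01 -1.12247135e+02]
```

View pics/t1.png

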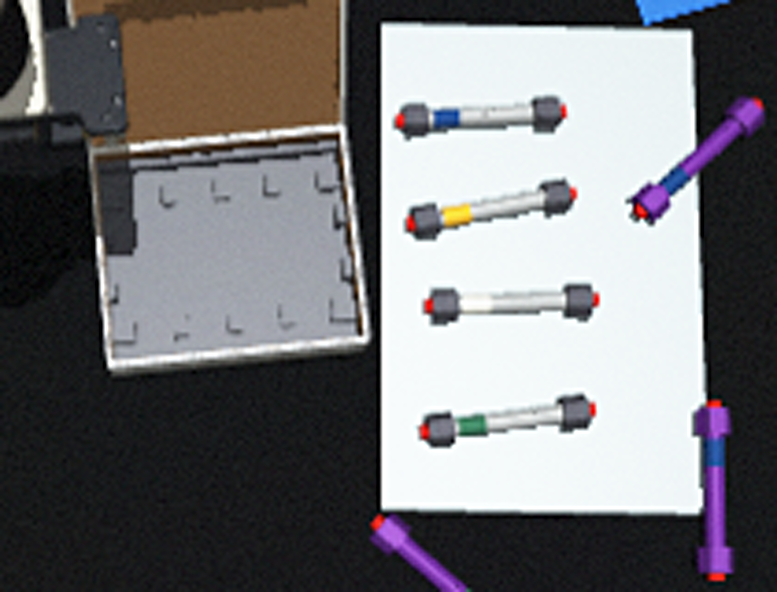

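The lid is swung back with its brown inside showing, and the slots are open. The rim corners in this crop are FL (110,366), FR (368,340), RL (92,146) and RR (344,126). The columns have not moved.

Run:
```python
from h import *
c=np.load("top1.npz");c={k:c[k] for k in c}
A=lambda u,v,z:world(c,u/3.7+220,v/3.7+140,z=z)
P=[A(u,v,.058) for u,v in((110,366),(368,340),(92,146),(344,126))]
print(np.round(P,4));print(np.mean(P,0))
y1=P[0]-P[1];y2=P[2]-P[3];x1=P[2]-P[0];x2=P[3]-P[1]
print([np.linalg.norm(v).round(4) for v in(y1,y2,x1,x2)],[np.degrees(np.arctan2(-v[0],v[1])).round(2) for v in(y1,y2)],[np.degrees(np.arctan2(v[1],v[0])).round(2) for v in(x1,x2)])
to(.6129,-.2982,.15,-85.6)
```

```text
[[ 0.3957 -0.0033  0.058 ]
 [ 0.4196 -0.2012  0.058 ]
 [ 0.5691  0.0161  0.058 ]
 [ 0.5893 -0.1819  0.058 ]]
[ 0.49342583 -0.09260393  0.058     ]
[np.float64(0.1993), np.float64(0.199), np.float64(0.1745), np.float64(0.1708)] [np.float64(6.87), np.float64(5.82)] [np.float64(6.38), np.float64(6.47)]
at [0.5443 0.077  0.2308] [ 180.     0.  -173.8] w 0.0745 | turn wz -22.04 shift [18.97 -1.98  4.04] q [  28.    9.  -17.   -0.  -64. -112.] t 10.6
```

```bash
python3 -m pendant '[[[1,0,0,0,0,0,1],[1,0,0,0,0,0,1],[0,0,0,0,0,-1,0.2],[0,0,0,0,0,-1,0.2],[0,0,0,0,0,-1,0.2],[0,0,0,0,0,-1,0.2],[0,0,0,0,0,-1,0.2],[0,0,0,0,0,-1,0.2]]]' >/dev/null
python3 -m pendant '[[[0,0,0,0,0,-1,0.2],[0,0,0,0,0,-1,0.2],[0,0,0,0,0,-1,0.2],[0,0,0,0,0,-1,0.2],[0,0,0,0,0,-1,0.2],[0,0,0,0,0,-1,0.2],[0,0,0,0,0,-1,0.2],[0,0,0,0,0,-1,0.2]]]' >/dev/null
python3 -m pendant '[[[0,0,0,0,0,-1,0.2],[0,0,0,0,0,-1,0.2],[0,0,0,0,0,-1,0.2],[0,0,0,0,0,-1,0.2],[0,0,0,0,0,-1,0.2],[0,0,0,0,0,-1,0.2],[0,0,0,0,0,-1,0.2],[0,0,0,0,0,-1,0.2]]]' >/dev/null
python3 -m pendant '[[[1,0,0,0,0,0,0.2],[1,0,0,0,0,0,0.2],[1,0,0,0,0,0,0.2],[1,0,0,0,0,0,0.2],[1,0,0,0,0,0,0.2],[1,0,0,0,0,0,0.2],[1,0,0,0,0,0,0.2],[1,0,0,0,0,0,0.2]]]' >/dev/null
python3 -m pendant '[[[1,0,0,0,0,0,0.2],[1,0,0,0,0,0,0.2],[1,0,0,0,0,0,0.2],[1,0,0,0,0,0,0.2],[1,0,0,0,0,0,0.2],[1,0,0,0,0,0,0.2],[1,0,0,0,0,0,0.2],[1,0,0,0,0,0,0.2]]]' >/dev/null
python3 -m pendant '[[[1,-0.5,0,0,0,0,0.2],[1,-0.5,0,0,0,0,0.2],[1,-0.5,0.5,0,0,0,0.2],[0,-0.5,1,0,0,0,0.2],[0,-0.5,1,0,0,0,0.2],[0,-0.5,1,0,0,0,0.2],[0,-0.5,0.5,0,0,0,0.2],[0,-0.5,0,0,0,0,0.2]]]'
python3 -c "
from h import *
to(.6129,-.2982,.0245,-85.6)"
```

```text
time_s: 15.4
tcp_pos: [0.6108, -0.3027, 0.1488]
eef_rot: [179.8, 0.1, -85.9]
contact_force: [-0.2, 0.2, 0.4]
gripper_width: 0.0524
gripper_force: 0.0
at [ 0.6108 -0.3027  0.1488] [ 1.798e+02  1.000e-01 -8.590e+01] w 0.0524 | turn wz -0.08 shift [-0.22 -0.12  6.22] q [-10.  25.  -6.  -0. -59.  14.] t 15.4
```

```bash
python3 -m pendant '[[[-0.2,-0.1,0.9,0,0,-0.1,0.2],[0,0,0.9,0,0,0,0.2],[0,0,0.9,0,0,0,0.2],[0,0,0.9,0,0,0,0.2],[0,0,0.9,0,0,0,0.2],[0,0,0.9,0,0,0,0.2],[0,0,0.8,0,0,0,0.2],[0,0,0,0,0,0,0.2]]]' 25
python3 -m pendant '[[[0,0,0,0,0,0,-1],[0,0,0,0,0,0,-1],[0,0,0,0,0,0,-1],[0,0,0,0,0,0,-1],[0,0,0,0,0,0,-1],[0,0,0,0,0,0,-1],[0,0,-0.5,0,0,0,-1],[0,0,-0.5,0,0,0,-1]]]' 25
python3 -c "
from h import *
to(.4864,-.03,.12,-173.6)"
```

```text
time_s: 16.2
tcp_pos: [0.612, -0.2982, 0.0248]
eef_rot: [179.9, 0.1, -85.5]
contact_force: [0.0, 0.2, -0.2]
gripper_width: 0.0525
gripper_force: 0.0
time_s: 17.0
tcp_pos: [0.6122, -0.2983, 0.0468]
eef_rot: [179.9, 0.0, -85.5]
contact_force: [0.0, -0.1, -1.2]
gripper_width: 0.0152
gripper_force: 25.0
at [ 0.6122 -0.2983  0.0468] [179.9   0.  -85.5] w 0.0152 | turn wz 22.03 shift [ 4.76 14.03 -3.66] q [-10.  31. -11.  -0. -48.  14.] t 17.0
```

```bash
python3 -m pendant '[[[0,0,-0.5,0,0,1,-1],[0,0,-0.5,0,0,1,-1],[0,0,-0.5,0,0,1,-1],[0,0,-0.5,0,0,1,-1],[0,0,-0.5,0,0,1,-1],[0,0,-0.5,0,0,1,-1],[0,0,-0.5,0,0,1,-1],[0,0,-0.3,0,0,1,-1]]]' >/dev/null
python3 -m pendant '[[[0,0,0,0,0,1,-1],[0,0,0,0,0,1,-1],[0,0,0,0,0,1,-1],[0,0,0,0,0,1,-1],[0,0,0,0,0,1,-1],[0,0,0,0,0,1,-1],[0,0,0,0,0,1,-1],[0,0,0,0,0,1,-1]]]' >/dev/null
python3 -m pendant '[[[0,0,0,0,0,1,-1],[0,0,0,0,0,1,-1],[0,0,0,0,0,1,-1],[0,0,0,0,0,1,-1],[0,0,0,0,0,1,-1],[0,0,0,0,0,1,-1],[1,0,0,0,0,0,-1],[1,0,0,0,0,0,-1]]]' >/dev/null
python3 -m pendant '[[[1,0,0,0,0,0,-1],[1,0,0,0,0,0,-1],[0.8,1,0,0,0,0,-1],[0,1,0,0,0,0,-1],[0,1,0,0,0,0,-1],[0,1,0,0,0,0,-1],[0,1,0,0,0,0,-1],[0,1,0,0,0,0,-1]]]' >/dev/null
python3 -m pendant '[[[0,1,0,0,0,0,-1],[0,1,0,0,0,0,-1],[0,1,0,0,0,0,-1],[0,1,0,0,0,0,-1],[0,1,0,0,0,0,-1],[0,1,0,0,0,0,-1],[0,1,0,0,0,0,-1],[0,1,0,0,0,0,-1]]]' 
python3 -c "
from h import *
to(.4864,-.03,.0375,-173.6)"
```

```text
time_s: 21.0
tcp_pos: [0.4855, -0.0303, 0.1235]
eef_rot: [180.0, 0.1, -173.5]
contact_force: [-0.5, 0.7, -2.1]
gripper_width: 0.0152
gripper_force: 25.0
at [ 0.4855 -0.0303  0.1235] [ 1.800e+02  1.000e-01 -1.735e+02] w 0.0152 | turn wz 0.03 shift [-0.05  0.01  4.3 ] q [  20.   10.  -32.    0.  -48. -103.] t 21.0
```

```bash
cat >> h.py <<'E'
def reds(c,box,zs):
    """world positions of red blobs inside box (x0,x1,y0,y1) taken at height zs"""
    h=cv2.cvtColor(c["frame"],cv2.COLOR_BGR2HSV)
    m=cv2.inRange(h,(0,120,60),(9,255,255))|cv2.inRange(h,(172,120,60),(180,255,255))
    n,_,st,ce=cv2.connectedComponentsWithStats(m)
    for i in range(1,n):
        w=world(c,*ce[i],z=zs)
        if box[0]<w[0]<box[1] and box[2]<w[1]<box[3] and st[i,4]>2: print("red",ce[i].round(1),st[i,4],w[:2].round(4))
E
python3 -c "
from h import *
c=cap('top');reds(c,(.3,.7,-.45,.1),.11);print();reds(c,(.3,.7,-.45,-.2),.012)"
```

```text
red [374.5 192. ] 6 [ 0.5272 -0.3498]
red [392.5 196.8] 11 [ 0.5145 -0.3997]
red [330.8 200.1] 9 [ 0.5017 -0.2277]
red [380.6 220.7] 7 [ 0.4465 -0.3649]
red [335.5 222.5] 8 [ 0.4391 -0.2405]
red [261.6 227.4] 13 [ 0.4218 -0.0381]
red [379.5 250. ] 6 [ 0.3656 -0.3602]
red [334.6 256.2] 9 [ 0.3466 -0.2376]

red [374.5 192. ] 6 [ 0.5499 -0.3708]
red [392.5 196.8] 11 [ 0.5361 -0.4246]
red [330.8 200.1] 9 [ 0.5224 -0.2391]
red [380.6 220.7] 7 [ 0.4628 -0.3871]
red [335.5 222.5] 8 [ 0.4549 -0.2529]
red [379.5 250. ] 6 [ 0.3756 -0.382 ]
red [334.6 256.2] 9 [ 0.3551 -0.2497]
```

```bash
python3 -m pendant '[[[0.05,0,1,0,0,0,-1],[0,0,1,0,0,0,-1],[0,0,0.8,0,0,0,-1],[0,0,0.5,0,0,0,-1],[0,0,0.4,0,0,0,-1],[0,0,0.4,0,0,0,-1],[0,0,0.2,0,0,0,-1],[0,0,0,0,0,0,-1]]]'
python3 -c "
from h import *
c=cap('top');reds(c,(.3,.6,-.15,.1),.024)"
```

```text
time_s: 21.85
tcp_pos: [0.4858, -0.0306, 0.0378]
eef_rot: [180.0, 0.1, -173.4]
contact_force: [-3.2, 4.0, 10.0]
gripper_width: 0.0151
gripper_force: 25.0
red [262.8 231.9] 12 [ 0.4211 -0.0389]
```

```bash
python3 -m pendant '[[[0,0,0,0,0,0,-0.45],[0,0,0,0,0,0,-0.45],[0,0,0,0,0,0,-0.45],[0,0,0,0,0,0,-0.45],[0,0,-0.5,0,0,0,-0.45],[0,0,-1,0,0,0,-0.45],[0,0,-1,0,0,0,-0.3],[0,0,-1,0,0,0,0]]]'
python3 -m pendant '[[[0,0,-1,0,0,0,0.2],[0,-1,0,0,0,0,0.2],[0,-1,0,0,0,0,0.2],[0,-1,0,0,0,0,0.2],[0,-1,0,0,0,0,0.2],[0,-1,0,0,0,0,0.2],[0,-1,0,0,0,0,0.2],[0,-1,0,0,0,0,0.2]]]' |sed -n 1,3p
python3 - <<'E'
from h import *
c=cap("top");np.savez("top2.npz",**c);f=c["frame"]
cv2.imwrite("pics/t2.png",cv2.resize(f[140:300,220:430],None,fx=3.7,fy=3.7,interpolation=cv2.INTER_CUBIC))
reds(c,(.3,.6,-.15,.1),.024);reds(c,(.3,.7,-.45,-.2),.012)
to(.5348,-.3055,.15,-78.6)
E
```

```text
time_s: 22.7
tcp_pos: [0.4845, -0.0313, 0.1079]
eef_rot: [-180.0, 0.0, -173.5]
contact_force: [-0.1, 1.1, 0.3]
gripper_width: 0.0336
gripper_force: 0.0
time_s: 23.5
tcp_pos: [0.5005, -0.1712, 0.1273]
eef_rot: [-180.0, 0.0, -173.5]
red [262.8 231.9] 12 [ 0.4211 -0.0389]
red [374.5 192. ] 6 [ 0.5499 -0.3708]
red [392.5 196.8] 11 [ 0.5361 -0.4246]
red [380.6 220.7] 7 [ 0.4628 -0.3871]
red [335.3 222.4] 9 [ 0.455  -0.2524]
red [379.5 250. ] 6 [ 0.3756 -0.382 ]
red [334.6 256.2] 9 [ 0.3551 -0.2497]
at [ 0.5008 -0.173   0.1272] [-180.     0.  -173.5] w 0.0527 | turn wz -23.73 shift [ 6.83 -0.36 -1.14] q [  2.  14. -27.   0. -50. -86.] t 23.6
```

View pics/t2.png

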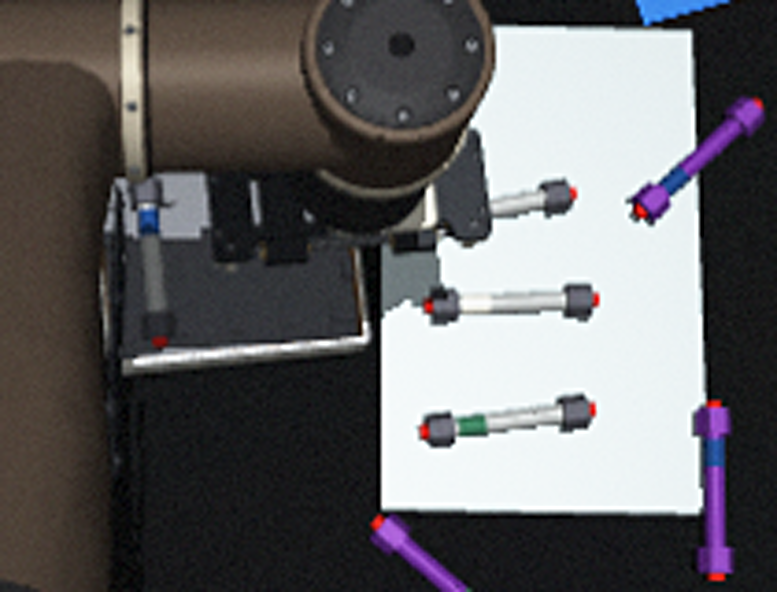

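Blue is down in slot_3, with its front plug at (160,342) in the crop. Yellow, white and green have not moved.

```bash
python3 -m pendant '[[[0,0,0,0,0,-1,0.2],[0,0,0,0,0,-1,0.2],[0,0,0,0,0,-1,0.2],[0,0,0,0,0,-1,0.2],[0,0,0,0,0,-1,0.2],[0,0,0,0,0,-1,0.2],[0,0,0,0,0,-1,0.2],[0,0,0,0,0,-1,0.2]]]' >/dev/null
python3 -m pendant '[[[0,0,0,0,0,-1,0.2],[0,0,0,0,0,-1,0.2],[0,0,0,0,0,-1,0.2],[0,0,0,0,0,-1,0.2],[0,0,0,0,0,-1,0.2],[0,0,0,0,0,-1,0.2],[0,0,0,0,0,-1,0.2],[0,0,0,0,0,-1,0.2]]]' >/dev/null
python3 -m pendant '[[[0,0,0,0,0,-1,0.2],[0,0,0,0,0,-1,0.2],[0,0,0,0,0,-1,0.2],[0,0,0,0,0,-1,0.2],[0,0,0,0,0,-1,0.2],[0,0,0,0,0,-1,0.2],[0,0,0,0,0,-1,0.2],[0,0,0,0,0,-0.7,0.2]]]' >/dev/null
python3 -m pendant '[[[0.9,0,0,0,0,0,0.2],[0.9,0,0,0,0,0,0.2],[0.9,0,0,0,0,0,0.2],[0.9,0,0,0,0,0,0.2],[0.9,0,0,0,0,0,0.2],[0.9,0,0,0,0,0,0.2],[0.9,-0.3,0,0,0,0,0.2],[0.5,0,0,0,0,0,0.2]]]'
python3 -c "
from h import *
to(.5355,-.3052,.0245,-78.5)"
```

```text
time_s: 26.75
tcp_pos: [0.5336, -0.3035, 0.1271]
eef_rot: [-180.0, -0.0, -78.7]
contact_force: [0.4, 0.3, 0.4]
gripper_width: 0.0523
gripper_force: 0.0
at [ 0.5336 -0.3035  0.1271] [-180.    -0.   -78.7] w 0.0523 | turn wz -0.05 shift [ 0.1  -0.08  5.13] q [-11.  21. -16.   0. -53.  23.] t 26.8
```

```bash
python3 -m pendant '[[[0.1,-0.1,0.8,0,0,0,0.2],[0,0,0.8,0,0,0,0.2],[0,0,0.8,0,0,0,0.2],[0,0,0.8,0,0,0,0.2],[0,0,0.8,0,0,0,0.2],[0,0,0.7,0,0,0,0.2],[0,0,0.4,0,0,0,0.2],[0,0,0,0,0,0,0.2]]]' 25 |sed -n 2,3p
python3 -m pendant '[[[0,0,0,0,0,0,-1],[0,0,0,0,0,0,-1],[0,0,0,0,0,0,-1],[0,0,0,0,0,0,-1],[0,0,0,0,0,0,-1],[0,0,-0.5,0,0,0,-1],[0,0,-0.8,0,0,0,-1],[0,0,-0.8,0,0,0,-1]]]' 25
python3 -m pendant '[[[0,0,-0.8,0,0,1,-1],[0,0,-0.8,0,0,1,-1],[0,0,-0.8,0,0,1,-1],[0,0,-0.4,0,0,1,-1],[0,0,0,0,0,1,-1],[0,0,0,0,0,1,-1],[0,0,0,0,0,1,-1],[0,0,0,0,0,1,-1]]]' >/dev/null
python3 -m pendant '[[[0,0,0,0,0,1,-1],[0,0,0,0,0,1,-1],[0,0,0,0,0,1,-1],[0,0,0,0,0,1,-1],[0,0,0,0,0,1,-1],[0,0,0,0,0,1,-1],[0,0,0,0,0,1,-1],[0,0,0,0,0,1,-1]]]' >/dev/null
python3 -m pendant '[[[0,0,0,0,0,1,-1],[0,0,0,0,0,1,-1],[0,0,0,0,0,1,-1],[0,0,0,0,0,1,-1],[0,0,0,0,0,1,-1],[0,0,0,0,0,1,-1],[0.4,0,0,0,0,1,-1],[0.5,0,0,0,0,0.7,-1]]]' >/dev/null
python3 -m pendant '[[[0,1,0,0,0,0,-1],[0,1,0,0,0,0,-1],[0,1,0,0,0,0,-1],[0,1,0,0,0,0,-1],[0,1,0,0,0,0,-1],[0,1,0,0,0,0,-1],[0,1,0,0,0,0,-1],[0,1,0,0,0,0,-1]]]' >/dev/null
python3 -m pendant '[[[0,1,0,0,0,0,-1],[0,1,0,0,0,0,-1],[0,1,0,0,0,0,-1],[0,0.8,0,0,0,0,-1],[0,0,0,0,0,0,-1],[0,0,0,0,0,0,-1],[0,0,0,0,0,0,-1],[0,0,0,0,0,0,-1]]]' 
python3 -c "
from h import *
to(.4911,-.0717,.0375,-173.6)
c=cap('top');reds(c,(.3,.6,-.15,.1),.11)"
```

```text
tcp_pos: [0.5346, -0.3037, 0.0235]
eef_rot: [179.9, 0.1, -78.7]
time_s: 28.35
tcp_pos: [0.5348, -0.3039, 0.0671]
eef_rot: [179.9, 0.0, -78.7]
contact_force: [-0.3, 0.3, -2.3]
gripper_width: 0.0148
gripper_force: 25.0
time_s: 32.35
tcp_pos: [0.4909, -0.0736, 0.1226]
eef_rot: [-180.0, -0.0, -173.5]
contact_force: [0.3, -0.8, -2.6]
gripper_width: 0.0153
gripper_force: 25.0
at [ 0.4909 -0.0736  0.1226] [-180.    -0.  -173.5] w 0.0153 | turn wz 0.02 shift [-0.02  0.09  4.25] q [ 14.  11. -31.   0. -48. -98.] t 32.4
red [277.8 226.6] 12 [ 0.4248 -0.0824]
red [262.5 232. ] 12 [ 0.4091 -0.0408]
```

```bash
python3 -m pendant '[[[0,0.1,1,0,0,0,-1],[0,0,1,0,0,0,-1],[0,0,0.8,0,0,0,-1],[0,0,0.5,0,0,0,-1],[0,0,0.4,0,0,0,-1],[0,0,0.4,0,0,0,-1],[0,0,0.18,0,0,0,-1],[0,0,0,0,0,0,-1]]]'
python3 -m pendant '[[[0,0,0,0,0,0,-0.45],[0,0,0,0,0,0,-0.45],[0,0,0,0,0,0,-0.45],[0,0,0,0,0,0,-0.45],[0,0,-0.5,0,0,0,-0.45],[0,0,-1,0,0,0,-0.45],[0,0,-1,0,0,0,-0.3],[0,0,-1,0,0,0,0]]]' |sed -n 2,5p
python3 -m pendant '[[[0,0,-1,0,0,0,0.2],[0,-1,0,0,0,0,0.2],[0,-1,0,0,0,0,0.2],[0,-1,0,0,0,0,0.2],[0,-1,0,0,0,0,0.2],[0,-1,0,0,0,0,0.2],[0,-1,0,0,0,0,0.2],[0,-1,0,0,0,0,0.2]]]' |sed -n 1,3p
python3 - <<'E'
from h import *
c=cap("top");np.savez("top3.npz",**c)
reds(c,(.3,.6,-.15,.1),.024);reds(c,(.3,.7,-.45,-.2),.012)
to(.459,-.3202,.0245,-86.6)
E
```

```text
time_s: 33.2
tcp_pos: [0.491, -0.0715, 0.0375]
eef_rot: [-180.0, 0.0, -173.5]
contact_force: [0.2, -2.0, -0.6]
gripper_width: 0.0153
gripper_force: 25.0
tcp_pos: [0.4907, -0.071, 0.1084]
eef_rot: [-180.0, 0.0, -173.5]
contact_force: [0.1, -0.2, -0.1]
gripper_width: 0.0337
time_s: 34.8
tcp_pos: [0.5067, -0.2109, 0.1278]
eef_rot: [-180.0, 0.0, -173.5]
red [273.2 185.6] 5 [ 0.5606 -0.0662]
red [277.  230.8] 13 [ 0.425  -0.0802]
red [392.5 196.8] 11 [ 0.5361 -0.4246]
red [380.6 220.7] 7 [ 0.4628 -0.3871]
red [335.5 222.5] 8 [ 0.4549 -0.2529]
red [379.5 250. ] 6 [ 0.3756 -0.382 ]
red [334.6 256.2] 9 [ 0.3551 -0.2497]
at [ 0.5071 -0.2129  0.1277] [-180.     0.  -173.5] w 0.0524 | turn wz -21.73 shift [5.22 2.72 5.16] q [ -2.  15. -24.   0. -50. -81.] t 34.9
```

```bash
python3 -m pendant '[[[0,0,0,0,0,-1,0.2],[0,0,0,0,0,-1,0.2],[0,0,0,0,0,-1,0.2],[0,0,0,0,0,-1,0.2],[0,0,0,0,0,-1,0.2],[0,0,0,0,0,-1,0.2],[0,0,0,0,0,-1,0.2],[0,0,0,0,0,-1,0.2]]]' >/dev/null
python3 -m pendant '[[[0,0,0,0,0,-1,0.2],[0,0,0,0,0,-1,0.2],[0,0,0,0,0,-1,0.2],[0,0,0,0,0,-1,0.2],[0,0,0,0,0,-1,0.2],[0,0,0,0,0,-1,0.2],[0,0,0,0,0,-1,0.2],[0,0,0,0,0,-1,0.2]]]' >/dev/null
python3 -m pendant '[[[0,0,0,0,0,-1,0.2],[0,0,0,0,0,-1,0.2],[0,0,0,0,0,-1,0.2],[0,0,0,0,0,-1,0.2],[0,0,0,0,0,-1,0.2],[0.7,0.4,0,0,0,-0.7,0.2],[0.7,0.5,0,0,0,0,0.2],[0.7,0.5,0,0,0,0,0.2]]]' >/dev/null
python3 -m pendant '[[[0.7,0.5,0,0,0,0,0.2],[0.7,0.4,0,0,0,0,0.2],[0.7,0.4,0,0,0,0,0.2],[0.7,0,0,0,0,0,0.2],[0.3,0,0,0,0,0,0.2],[0,0,0,0,0,0,0.2],[0,0,0,0,0,0,0.2],[0,0,0,0,0,0,0.2]]]'
python3 -c "
from h import *
to(.4589,-.320,.0240,-86.6)
c=cap('top');reds(c,(.3,.7,-.45,-.2),.012)"
```

```text
time_s: 38.05
tcp_pos: [0.4582, -0.3163, 0.1269]
eef_rot: [180.0, 0.0, -86.7]
contact_force: [0.4, -0.1, -0.1]
gripper_width: 0.0527
gripper_force: 0.0
at [ 0.4582 -0.3163  0.1269] [180.    0.  -86.7] w 0.0527 | turn wz -0.02 shift [ 0.19 -0.03  5.14] q [-14.  16. -24.  -0. -51.  18.] t 38.0
red [335.6 222.3] 7 [ 0.4555 -0.2531]
red [379.5 250. ] 6 [ 0.3756 -0.382 ]
red [334.6 256.2] 9 [ 0.3551 -0.2497]
```

```bash
python3 -m pendant '[[[0.2,0,0.8,0,0,0,0.2],[0,0,0.8,0,0,0,0.2],[0,0,0.8,0,0,0,0.2],[0,0,0.8,0,0,0,0.2],[0,0,0.8,0,0,0,0.2],[0,0,0.7,0,0,0,0.2],[0,0,0.4,0,0,0,0.2],[0,0,0,0,0,0,0.2]]]' 25 |sed -n 2,3p
python3 -m pendant '[[[0,0,0,0,0,0,-1],[0,0,0,0,0,0,-1],[0,0,0,0,0,0,-1],[0,0,0,0,0,0,-1],[0,0,0,0,0,0,-1],[0,0,-0.5,0,0,0,-1],[0,0,-0.8,0,0,0,-1],[0,0,-0.8,0,0,0,-1]]]' 25
python3 -m pendant '[[[0,0,-0.8,0,0,1,-1],[0,0,-0.8,0,0,1,-1],[0,0,-0.8,0,0,1,-1],[0,0,-0.4,0,0,1,-1],[0,0,0,0,0,1,-1],[0,0,0,0,0,1,-1],[0,0,0,0,0,1,-1],[0,0,0,0,0,1,-1]]]' >/dev/null
python3 -m pendant '[[[0,0,0,0,0,1,-1],[0,0,0,0,0,1,-1],[0,0,0,0,0,1,-1],[0,0,0,0,0,1,-1],[0,0,0,0,0,1,-1],[0,0,0,0,0,1,-1],[0,0,0,0,0,1,-1],[0,0,0,0,0,1,-1]]]' >/dev/null
python3 -m pendant '[[[0,0,0,0,0,1,-1],[0,0,0,0,0,1,-1],[0,0,0,0,0,1,-1],[0,0,0,0,0,1,-1],[0,0,0,0,0,1,-1],[0,0,0,0,0,0.75,-1],[-0.3,1,0,0,0,0,-1],[-0.3,1,0,0,0,0,-1]]]' >/dev/null
python3 -m pendant '[[[-0.3,1,0,0,0,0,-1],[-0.3,1,0,0,0,0,-1],[-0.3,1,0,0,0,0,-1],[-0.3,1,0,0,0,0,-1],[-0.3,1,0,0,0,0,-1],[-0.3,1,0,0,0,0,-1],[-0.3,1,0,0,0,0,-1],[-0.3,1,0,0,0,0,-1]]]' >/dev/null
python3 -m pendant '[[[0,0,0,0,0,0,-1],[0,0,0,0,0,0,-1],[0,0,0,0,0,0,-1],[0,0,0,0,0,0,-1],[0,0,0,0,0,0,-1],[0,0,0,0,0,0,-1],[0,0,0,0,0,0,-1],[0,0,0,0,0,0,-1]]]' 
python3 -c "
from h import *
to(.4957,-.1135,.0370,-173.6)
c=cap('top');reds(c,(.3,.6,-.2,.1),.11)"
```

```text
tcp_pos: [0.4577, -0.3202, 0.024]
eef_rot: [179.9, 0.0, -86.7]
time_s: 39.7
tcp_pos: [0.4577, -0.3205, 0.0675]
eef_rot: [179.9, 0.0, -86.7]
contact_force: [0.7, 0.3, -2.8]
gripper_width: 0.015
gripper_force: 25.0
time_s: 43.7
tcp_pos: [0.4958, -0.1154, 0.1229]
eef_rot: [180.0, -0.0, -173.7]
contact_force: [0.8, -0.4, -2.7]
gripper_width: 0.015
gripper_force: 25.0
at [ 0.4958 -0.1154  0.1229] [ 180.    -0.  -173.7] w 0.015 | turn wz -0.02 shift [-0.   0.1  4.3] q [  9.  12. -30.  -0. -48. -93.] t 43.7
red [292.9 224.5] 14 [ 0.4314 -0.1234]
red [262.8 231.9] 12 [ 0.4093 -0.0417]
red [276.8 230.9] 12 [ 0.4128 -0.0799]
```

```bash
python3 -m pendant '[[[0.1,0.1,1,0,0,0,-1],[0,0,1,0,0,0,-1],[0,0,0.8,0,0,0,-1],[0,0,0.5,0,0,0,-1],[0,0,0.4,0,0,0,-1],[0,0,0.4,0,0,0,-1],[0,0,0.18,0,0,0,-1],[0,0,0,0,0,0,-1]]]'
python3 -m pendant '[[[0,0,0,0,0,0,-0.45],[0,0,0,0,0,0,-0.45],[0,0,0,0,0,0,-0.45],[0,0,0,0,0,0,-0.45],[0,0,-0.5,0,0,0,-0.45],[0,0,-1,0,0,0,-0.45],[0,0,-1,0,0,0,-0.3],[0,0,-1,0,0,0,0]]]' |sed -n 2,5p
python3 -m pendant '[[[0,0,-1,0,0,0,0.2],[0,-1,0,0,0,0,0.2],[0,-1,0,0,0,0,0.2],[0,-1,0,0,0,0,0.2],[0,-1,0,0,0,0,0.2],[0,-1,0,0,0,0,0.2],[0,-1,0,0,0,0,0.2],[0,-1,0,0,0,0,0.2]]]' |sed -n 1,3p
python3 - <<'E'
from h import *
c=cap("top");np.savez("top4.npz",**c)
reds(c,(.3,.6,-.2,.1),.024);reds(c,(.3,.7,-.45,-.2),.012)
to(.3654,-.3158,.0240,-81.1)
E
```

```text
time_s: 44.55
tcp_pos: [0.494, -0.1137, 0.0381]
eef_rot: [-180.0, 0.0, -173.7]
contact_force: [-1.8, -0.2, 1.9]
gripper_width: 0.0151
gripper_force: 25.0
tcp_pos: [0.4937, -0.1136, 0.1088]
eef_rot: [-180.0, 0.0, -173.7]
contact_force: [0.6, 0.7, 0.1]
gripper_width: 0.0337
time_s: 46.15
tcp_pos: [0.5091, -0.2536, 0.1282]
eef_rot: [-180.0, 0.0, -173.7]
red [287.5 184.5] 4 [ 0.5648 -0.1088]
red [291.4 229.7] 9 [ 0.4293 -0.1223]
red [392.5 196.8] 11 [ 0.5361 -0.4246]
red [379.5 250. ] 6 [ 0.3756 -0.382 ]
red [334.6 256.2] 9 [ 0.3551 -0.2497]
at [ 0.5096 -0.2556  0.1281] [-179.9    0.  -173.7] w 0.0524 | turn wz -23.15 shift [1.86 7.59 5.2 ] q [ -7.  17. -22.   0. -51. -77.] t 46.2
```

```bash
python3 -m pendant '[[[0,0,0,0,0,-1,0.2],[0,0,0,0,0,-1,0.2],[0,0,0,0,0,-1,0.2],[0,0,0,0,0,-1,0.2],[0,0,0,0,0,-1,0.2],[0,0,0,0,0,-1,0.2],[0,0,0,0,0,-1,0.2],[0,0,0,0,0,-1,0.2]]]' >/dev/null
python3 -m pendant '[[[0,0,0,0,0,-1,0.2],[0,0,0,0,0,-1,0.2],[0,0,0,0,0,-1,0.2],[0,0,0,0,0,-1,0.2],[0,0,0,0,0,-1,0.2],[0,0,0,0,0,-1,0.2],[0,0,0,0,0,-1,0.2],[0,0,0,0,0,-1,0.2]]]' >/dev/null
python3 -m pendant '[[[0,0,0,0,0,-1,0.2],[0,0,0,0,0,-1,0.2],[0,0,0,0,0,-1,0.2],[0,0,0,0,0,-1,0.2],[0,0,0,0,0,-1,0.2],[0,0,0,0,0,-1,0.2],[0,0,0,0,0,-1,0.2],[0,0,0,0,0,-0.2,0.2]]]' >/dev/null
python3 -m pendant '[[[0.2,1,0,0,0,0,0.2],[0.2,1,0,0,0,0,0.2],[0.3,1,0,0,0,0,0.2],[0.3,1,0,0,0,0,0.2],[0.3,1,0,0,0,0,0.2],[0.3,1,0,0,0,0,0.2],[0.3,1,0,0,0,0,0.2],[0,0.6,0,0,0,0,0.2]]]'
python3 -m pendant '[[[0,0,0.8,0,0,0,0.2],[0,0,0.8,0,0,0,0.2],[0,0,0.8,0,0,0,0.2],[0,0,0,0,0,0,0.2],[0,0,0,0,0,0,0.2],[0,0,0,0,0,0,0.2],[0,0,0,0,0,0,0.2],[0,0,0,0,0,0,0.2]]]' | sed -n 2,3p
python3 -c "
from h import *
to(.3654,-.3158,.0240,-81.1)
c=cap('top');reds(c,(.3,.7,-.45,-.2),.012)"
```

```text
time_s: 49.4
tcp_pos: [0.3629, -0.3152, 0.1274]
eef_rot: [180.0, 0.0, -81.0]
contact_force: [-0.2, 0.2, -0.6]
gripper_width: 0.0526
gripper_force: 0.0
tcp_pos: [0.3654, -0.3144, 0.08]
eef_rot: [-179.9, -0.0, -80.9]
at [ 0.3654 -0.3144  0.08  ] [-179.9   -0.   -80.9] w 0.0524 | turn wz 0.06 shift [0.07 0.01 2.8 ] q [-17.  13. -36.   0. -41.  26.] t 50.2
red [392.5 196.8] 11 [ 0.5361 -0.4246]
red [334.4 256.2] 10 [ 0.3551 -0.2493]
```

```bash
python3 -m pendant '[[[0,0,0.8,0,0,0,0.2],[0,0,0.8,0,0,0,0.2],[0,0,0.8,0,0,0,0.2],[0,0,0.4,0,0,0,0.2],[0,0,0,0,0,0,0.2],[0,0,0,0,0,0,-1],[0,0,0,0,0,0,-1],[0,0,0,0,0,0,-1]]]' 25 |sed -n 2,3p
python3 -m pendant '[[[0,0,0,0,0,0,-1],[0,0,0,0,0,0,-1],[0,0,0,0,0,0,-1],[0,0,0,0,0,0,-1],[0,0,-0.5,0,0,0,-1],[0,0,-0.8,0,0,0,-1],[0,0,-0.8,0,0,0,-1],[0,0,-0.8,0,0,0,-1]]]' 25
python3 -m pendant '[[[0,0,-0.8,0,0,1,-1],[0,0,-0.8,0,0,1,-1],[0,0,-0.4,0,0,1,-1],[0,0,0,0,0,1,-1],[0,0,0,0,0,1,-1],[0,0,0,0,0,1,-1],[0,0,0,0,0,1,-1],[0,0,0,0,0,1,-1]]]' >/dev/null
python3 -m pendant '[[[0,0,0,0,0,1,-1],[0,0,0,0,0,1,-1],[0,0,0,0,0,1,-1],[0,0,0,0,0,1,-1],[0,0,0,0,0,1,-1],[0,0,0,0,0,1,-1],[0,0,0,0,0,1,-1],[0,0,0,0,0,1,-1]]]' >/dev/null
python3 -m pendant '[[[0,0,0,0,0,1,-1],[0,0,0,0,0,1,-1],[0,0,0,0,0,1,-1],[0,0,0,0,0,1,-1],[0,0,0,0,0,1,-1],[0,0,0,0,0,1,-1],[0,0,0,0,0,1,-1],[0,0,0,0,0,0.2,-1]]]' >/dev/null
python3 -m pendant '[[[-0.95,0.9,0,0,0,0,-1],[-0.95,0.9,0,0,0,0,-1],[-0.95,0.9,0,0,0,0,-1],[-0.95,0.9,0,0,0,0,-1],[-0.95,0.9,0,0,0,0,-1],[-0.95,0.9,0,0,0,0,-1],[-0.95,0.9,0,0,0,0,-1],[-0.95,0.9,0,0,0,0,-1]]]' >/dev/null
python3 -m pendant '[[[0,0,0,0,0,0,-1],[0,0,0,0,0,0,-1],[0,0,0,0,0,0,-1],[0,0,0,0,0,0,-1],[0,0,0,0,0,0,-1],[0,0,0,0,0,0,-1],[0,0,0,0,0,0,-1],[0,0,0,0,0,0,-1]]]' 
python3 -c "
from h import *
to(.5004,-.1552,.0370,-173.6)
c=cap('top');reds(c,(.3,.6,-.2,.1),.11)"
```

```text
tcp_pos: [0.3652, -0.3144, 0.0237]
eef_rot: [-180.0, -0.0, -80.9]
time_s: 51.85
tcp_pos: [0.3646, -0.3141, 0.0823]
eef_rot: [180.0, 0.0, -80.9]
contact_force: [-0.5, -0.2, -3.2]
gripper_width: 0.0151
gripper_force: 25.0
time_s: 55.85
tcp_pos: [0.5002, -0.1546, 0.1214]
eef_rot: [180.0, 0.0, -173.7]
contact_force: [0.1, 0.2, -2.3]
gripper_width: 0.015
gripper_force: 25.0
at [ 0.5002 -0.1546  0.1214] [ 180.     0.  -173.7] w 0.015 | turn wz -0.02 shift [-0.01 -0.03  4.22] q [  4.  13. -28.  -0. -49. -88.] t 55.9
red [307.  223.8] 13 [ 0.4339 -0.1622]
red [291.3 229.5] 12 [ 0.4175 -0.1194]
red [262.7 232. ] 13 [ 0.4091 -0.0413]
red [275.5 232.5] 8 [ 0.4084 -0.0763]
```

```bash
python3 -m pendant '[[[0,0,1,0,0,0,-1],[0,0,1,0,0,0,-1],[0,0,0.8,0,0,0,-1],[0,0,0.5,0,0,0,-1],[0,0,0.4,0,0,0,-1],[0,0,0.3,0,0,0,-1],[0,0,0.18,0,0,0,-1],[0,0,0,0,0,0,-1]]]'
python3 -m pendant '[[[0,0,0,0,0,0,-0.45],[0,0,0,0,0,0,-0.45],[0,0,0,0,0,0,-0.45],[0,0,0,0,0,0,-0.45],[0,0,-0.5,0,0,0,-0.45],[0,0,-1,0,0,0,-0.45],[0,0,-1,0,0,0,-0.3],[0,0,-1,0,0,0,0]]]' |sed -n 2,5p
python3 -m pendant '[[[0,0,-1,0,0,0,0.2],[1,0,-1,0,0,1,0.2],[1,0,-1,0,0,-1,0.2],[1,0,-1,0,0,-1,0.2],[1,0,-1,0,0,-1,0.2],[1,0,0,0,0,-1,0.2],[0.5,0,0,0,0,-1,0.2],[0,0,0,0,0,-1,0.2]]]' |sed -n 1,3p
python3 - <<'E'
from h import *
to(.44,.15,.21,-93.1); to(.527,.295,.047,-93.1)
E
```

```text
time_s: 56.7
tcp_pos: [0.5002, -0.1545, 0.0376]
eef_rot: [180.0, -0.0, -173.7]
contact_force: [0.7, 0.5, -2.6]
gripper_width: 0.0151
gripper_force: 25.0
tcp_pos: [0.5003, -0.1545, 0.1093]
eef_rot: [-180.0, 0.0, -173.7]
contact_force: [-1.0, -0.4, -0.1]
gripper_width: 0.0338
time_s: 58.3
tcp_pos: [0.3906, -0.1716, 0.209]
eef_rot: [-180.0, 0.1, -153.6]
at [ 0.3906 -0.1716  0.209 ] [-1.800e+02  1.000e-01 -1.536e+02] w 0.0525 | turn wz -15.11 shift [-16.19  -1.6   -0.05] q [  3.  -2. -32.  -0. -59. -67.] t 58.3
at [ 0.3906 -0.1716  0.209 ] [-1.800e+02  1.000e-01 -1.536e+02] w 0.0525 | turn wz -15.11 shift [-23.66  -5.55   8.1 ] q [  3.  -2. -32.  -0. -59. -67.] t 58.3
```

```bash
python3 -m pendant '[[[0,0,0,0,0,-1,0.2],[0,0,0,0,0,-1,0.2],[0,0,0,0,0,-1,0.2],[0,0,0,0,0,-1,0.2],[0,0,0,0,0,-1,0.2],[0,0,0,0,0,-1,0.2],[0,0,0,0,0,-1,0.2],[0,0,0,0,0,-1,0.2]]]' >/dev/null
python3 -m pendant '[[[0,0,0,0,0,-1,0.2],[0,0,0,0,0,-1,0.2],[0,0,0,0,0,-1,0.2],[0,0,0,0,0,-1,0.2],[0,0,0,0,0,-1,0.2],[0,0,0,0,0,-1,0.2],[-1,0,0,0,0,-1.0,0.2],[-1,0,0,0,0,-0.1,0.2]]]' >/dev/null
python3 -m pendant '[[[-1,0,0,0,0,0,0.2],[-1,0,0,0,0,0,0.2],[-1,0,0,0,0,0,0.2],[-1,0,0,0,0,0,0.2],[-1,0,0,0,0,0,0.2],[-1,-0.3,0,0,0,0,0.2],[-1,-0.3,0,0,0,0,0.2],[-1,-0.3,0,0,0,0,0.2]]]' >/dev/null
python3 -m pendant '[[[-1,-0.3,0,0,0,0,0.2],[-1,-0.3,0,0,0,0,0.2],[-1,-0.3,0,0,0,0,0.2],[-1,-0.3,0,0,0,0,0.2],[-1,-0.3,0,0,0,0,0.2],[-1,-0.3,0,0,0,0,0.2],[-1,-0.3,0,0,0,0,0.2],[-1,-0.3,0,0,0,0,0.2]]]' >/dev/null
python3 -m pendant '[[[-1,-0.5,0,0,0,0,0],[-1,-0.5,0.3,0,0,0,0],[-1,-0.5,1,0,0,0,0],[-1,-0.5,1,0,0,0,0],[-0.7,-0.2,1,0,0,0,0],[0,0,1,0,0,0,0],[0,0,0,0,0,0,0],[0,0,0,0,0,0,0]]]'
python3 - <<'E'
from h import *
to(.527,.295,.047,-93.1)
c=cap("top");np.savez("top5.npz",**c);f=c["frame"]
a=cv2.resize(f[140:250,220:340],(396,363),interpolation=cv2.INTER_CUBIC)
s=cap("side");np.savez("side5.npz",**s)
b=cv2.resize(s["frame"][105:210,200:320],(400,350),interpolation=cv2.INTER_CUBIC)
cv2.imwrite("pics/t5.png",np.hstack([a[:350],b]))
E
```

```text
time_s: 62.3
tcp_pos: [0.5296, 0.2758, 0.1216]
eef_rot: [180.0, -0.1, -93.3]
contact_force: [-0.1, 0.3, -0.2]
gripper_width: 0.0437
gripper_force: 0.0
at [0.5296 0.2758 0.1216] [ 1.80e+02 -1.00e-01 -9.33e+01] w 0.0437 | turn wz -0.04 shift [-0.95  0.18  3.73] q [ 46.  20. -19.   0. -52. -50.] t 62.3
```

View pics/t5.png

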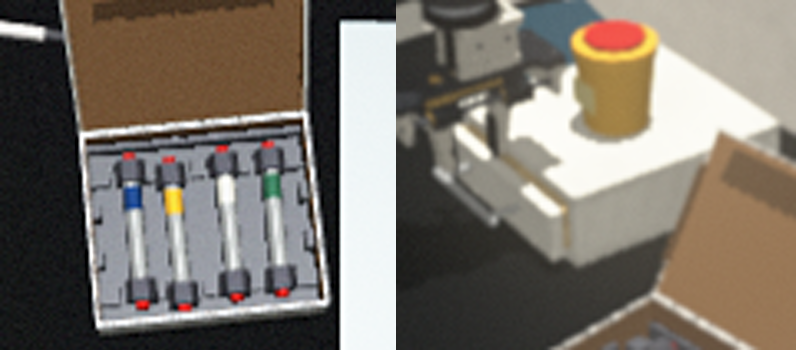

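All four columns are packed, but yellow (crop ~(175,230)) sits slightly off its pitch. I'll measure each one in the carton frame.

Run:
```python
from h import *
c=np.load("top5.npz");c={k:c[k] for k in c}
f=cv2.cvtColor(c["frame"],cv2.COLOR_BGR2HSV)
m=cv2.inRange(f,(0,90,60),(8,255,255))|cv2.inRange(f,(172,90,60),(180,255,255))
n,_,st,ce=cv2.connectedComponentsWithStats(m);t=np.radians(6.4)
for i in range(1,n):
    w=world(c,*ce[i],z=.024)-[.4934,-.0926,0]
    q=(w[0]*np.cos(t)+w[1]*np.sin(t),-w[0]*np.sin(t)+w[1]*np.cos(t))
    if max(map(abs,q))<.1: print(ce[i].round(1),st[i,4],np.round(q,4))
for u,v in((135,235),(175,240),(230,235),(275,235),(132,170),(171,176),(143,292),(183,297),(225,163),(235,284)): # tube centres and fittings
    w=world(c,u/3.3+220,v/3.3+140);print(u,v,w.round(4))
```

```text
[300.4 183.3] 9 [ 0.0692 -0.0628]
[286.5 184.5] 8 [ 0.0694 -0.021 ]
[258.4 186.7] 9 [0.0705 0.0627]
[270.7 187.9] 9 [0.0634 0.0268]
[305.1 228.1] 12 [-0.0661 -0.0626]
[291.3 229.8] 10 [-0.0674 -0.0219]
[262.9 231.9] 14 [-0.0659  0.0614]
[275.5 232.5] 8 [-0.071   0.0248]
135 235 [ 0.4812 -0.0319  0.0306]
175 240 [ 0.4775 -0.0675  0.03  ]
230 235 [ 0.4828 -0.1163  0.0309]
275 235 [ 0.4839 -0.1563  0.0291]
132 170 [ 0.5396 -0.0279  0.0338]
171 176 [ 0.5343 -0.0628  0.0359]
143 292 [ 0.4295 -0.0405  0.0363]
183 297 [ 0.4262 -0.0756  0.0331]
225 163 [ 0.5468 -0.1107  0.0373]
235 284 [ 0.438  -0.1211  0.0372]
```

Run:
```python
from h import *
s=np.load("side5.npz");s={k:s[k] for k in s}
for u,v in((495,220),(440,170)):print(world(s,(u-396)/3.333+200,v/3.333+105,z=.047))
c=np.load("top0.npz");c={k:c[k] for k in c}
# handle bar rows in top0: brightness centroid columns
g=cv2.cvtColor(c["frame"],cv2.COLOR_BGR2GRAY).astype(float)
for u in(140,145,150,155,160):
    col=g[187:199,u];w=np.clip(col-60,0,None);v=187+(w*np.arange(12)).sum()/w.sum();print(u,round(v,2),col.astype(int),world(c,u,v,z=.05).round(4))
```

```text
[0.52849256 0.23079569 0.047     ]
[0.53611189 0.35204389 0.047     ]
140 191.43 [ 21  21   1 146 213 202 129  38   8   9   9  24] [0.5294 0.321  0.05  ]
145 191.97 [ 21  20   8  89 182 207 171  89   9  10   7  15] [0.5281 0.3063 0.05  ]
150 192.32 [ 25  11  17  24 153 216 194 108  14   7   6   6] [0.5273 0.2916 0.05  ]
155 192.42 [ 25  24  24   8 155 215 203 133  46   7   4  13] [0.5273 0.277  0.05  ]
160 193.15 [ 22  24  16  17  64 175 208 174  96   9   5  10] [0.5254 0.2622 0.05  ]
```

```bash
python3 -m pendant '[[[-0.5,0.1,0,0,0,0,-0.5],[0,0,0.3,0,0,0,-0.5],[0,0,0.5,0,0,0,-0.5],[0,0,0.5,0,0,0,-0.5],[0,0,0.4,0,0,0,-0.5],[0,0,0.3,0,0,0,-0.5],[0,0,0.3,0,0,0,-0.5],[0,0,0,0,0,0,-0.5]]]' 15
python3 -m pendant '[[[0,0,0.2,0,0,0,-0.5],[0,0,0.2,0,0,0,-0.5],[0,0,0.2,0,0,0,-0.5],[0,0,0.2,0,0,0,-0.5],[0,0,0,0,0,0,-0.5],[0,0,0,0,0,0,-0.5],[0,0,0,0,0,0,-0.5],[0,0,0,0,0,0,-0.5]]]' 15
```

```text
time_s: 63.2
tcp_pos: [0.5277, 0.2851, 0.0746]
eef_rot: [179.9, -0.1, -93.3]
contact_force: [0.8, -0.2, -0.3]
gripper_width: 0.022
gripper_force: 0.0
time_s: 64.0
tcp_pos: [0.5282, 0.2857, 0.06]
eef_rot: [-180.0, 0.0, -93.3]
contact_force: [0.1, 0.4, 0.3]
gripper_width: 0.0221
gripper_force: 0.0
```

```bash
python3 -m pendant '[[[0,0,0.3,0,0,0,-0.5],[0,0,0.25,0,0,0,-0.5],[0,0,0,0,0,0,-1],[0,0,0,0,0,0,-1],[0,0,0,0,0,0,-1],[0,0,0,0,0,0,-1],[0,0.3,0,0,0,0,-1],[0,0.5,0,0,0,0,-1]]]' 15
python3 -m pendant '[[[0,0.8,0,0,0,0,-1],[0,0.8,0,0,0,0,-1],[0,0.8,0,0,0,0,-1],[0,0.8,0,0,0,0,-1],[0,0.8,0,0,0,0,-1],[0,0.8,0,0,0,0,-1],[0,0.8,0,0,0,0,-1],[0,0.8,0,0,0,0,-1]]]' 15
python3 -m pendant '[[[0,0.5,0,0,0,0,-1],[0,0.5,0,0,0,0,-1],[0,0.4,0,0,0,0,-1],[0,0.2,0,0,0,0,-1],[0,0,0,0,0,0,-1],[0,0,0,0,0,0,-1],[0,0,0,0,0,0,-1],[0,0,0,0,0,0,-1]]]' 15
```

```text
time_s: 64.8
tcp_pos: [0.5118, 0.2862, 0.0484]
eef_rot: [180.0, -0.0, -93.3]
contact_force: [1.3, 1.1, -4.9]
gripper_width: 0.0105
gripper_force: 15.0
time_s: 65.6
tcp_pos: [0.3826, 0.2932, 0.0485]
eef_rot: [180.0, -0.1, -93.3]
contact_force: [1.5, -1.0, -10.6]
gripper_width: 0.0106
gripper_force: 15.0
time_s: 66.4
tcp_pos: [0.3523, 0.2949, 0.0485]
eef_rot: [180.0, -0.1, -93.3]
contact_force: [-1.0, -4.9, -10.3]
gripper_width: 0.0106
gripper_force: 15.0
```

```bash
python3 -m pendant '[[[0,0.2,0,0,0,0,-1],[0,0.2,0,0,0,0,-1],[0,0,0,0,0,0,-1],[0,0,0,0,0,0,-1],[0,0,0,0,0,0,-0.5],[0,0,0,0,0,0,-0.5],[0,0,0,0,0,0,-0.5],[0,0,-0.3,0,0,0,-0.5]]]' 15
python3 -m pendant '[[[0,0,-1,0,0,0,-0.5],[0,0,-1,0,0,0,-0.5],[0,0,-1,0,0,0,-0.5],[0,0,-1,0,0,0,0],[0,0,-1,0,0,0,0.6],[0.5,0,-1,0,0,0,0.6],[1,0,-1,0,0,0,0.6],[1,0,0,0,0,0,0.6]]]' 
python3 -m pendant '[[[1,0,0,0,0,0,0.6],[1,0,0,0,0,0,0.6],[1,0,0,0,0,0,0.6],[1,0,0,0,0,0,0.6],[1,0,0,0,0,0,0.6],[1,0,0,0,0,0,0.6],[1,0,0,0,0,0,0.6],[0,0,0,0,0,0,0.6]]]'
python3 - <<'E'
from h import *
c=cap("top");np.savez("top6.npz",**c);f=c["frame"]
cv2.imwrite("pics/t6.png",cv2.resize(f[125:260,90:270],None,fx=4.4,fy=4.4,interpolation=cv2.INTER_CUBIC))
E
```

```text
time_s: 67.2
tcp_pos: [0.3448, 0.2969, 0.0552]
eef_rot: [-180.0, 0.1, -93.3]
contact_force: [-0.5, -0.1, -0.3]
gripper_width: 0.0214
gripper_force: 0.0
time_s: 68.0
tcp_pos: [0.3426, 0.2473, 0.198]
eef_rot: [-179.8, 0.3, -93.2]
contact_force: [0.9, -0.4, -0.5]
gripper_width: 0.0563
gripper_force: 0.0
time_s: 68.8
tcp_pos: [0.3327, 0.1038, 0.1944]
eef_rot: [180.0, -0.0, -93.4]
contact_force: [0.3, -0.7, -0.1]
gripper_width: 0.0699
gripper_force: 0.0
```

View pics/t6.png

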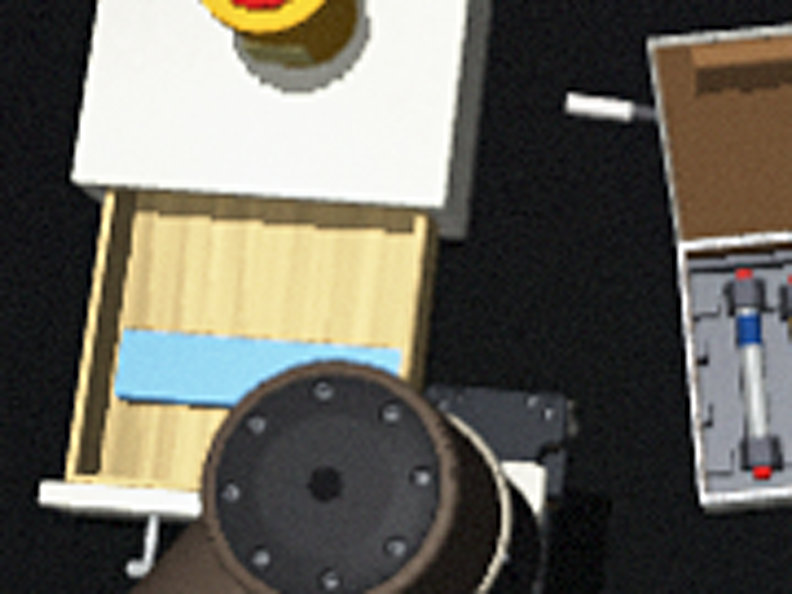

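The drawer is open. The strip lies across it, with top-face corners at about (122,328), (402,350) and (115,397) in the crop.

Run:
```python
from h import *
c=np.load("top6.npz");c={k:c[k] for k in c}
B=lambda u,v:world(c,u/4.4+90,v/4.4+125,z=.04)
a,b,d=B(122,328),B(402,350),B(116,397)
print(a,b,d,np.linalg.norm(a-b),np.linalg.norm(a-d),"c",(b+d)/2,"yaw",np.degrees(np.arctan2(-(a-b)[0],(a-b)[1])))
y=(b+d)/2
for z in(.2,.053): to(y[0],y[1],z,-94.0)
```

```text
[0.5060754  0.38770499 0.04      ] [0.49476773 0.20017335 0.04      ] [0.45947824 0.38776822 0.04      ] 0.18787223398347447 0.04659720187177887 c [0.47712298 0.29397079 0.04      ] yaw -3.4506101127010833
at [0.3332 0.1048 0.1946] [180.    0.  -93.4] w 0.0701 | turn wz 0.15 shift [-9.94 -6.52 -0.27] q [ 51. -10. -41.  -0. -59. -54.] t 68.8
at [0.3332 0.1048 0.1946] [180.    0.  -93.4] w 0.0701 | turn wz 0.15 shift [-9.94 -6.52  7.08] q [ 51. -10. -41.  -0. -59. -54.] t 68.8
```

```bash
python3 -m pendant '[[[-1,-0.6,0,0,0,0,0.6],[-1,-0.6,0,0,0,0,0.6],[-1,-0.6,0,0,0,0,0.6],[-1,-0.6,0,0,0,0,0.6],[-1,-0.6,0,0,0,0,0.6],[-1,-0.7,0,0,0,0,0.6],[-1,-0.7,0,0,0,0,0.6],[-1,-0.7,0,0,0,0,0.6]]]' >/dev/null
python3 -m pendant '[[[-1,-0.7,0,0,0,0,0.6],[-0.9,-0.7,0,0,0,0,0.6],[0,0,1,0,0,0,0.6],[0,0,1,0,0,0,0.6],[0,0,1,0,0,0,0.6],[0,0,1,0,0,0,0.6],[0,0,0.8,0,0,0,0.6],[0,0,0,0,0,0,0.6]]]' 
python3 -c "
from h import *
to(.4771,.2940,.051,-93.4)"
```

```text
time_s: 70.45
tcp_pos: [0.4736, 0.2955, 0.0962]
eef_rot: [179.8, -0.2, -93.3]
contact_force: [0.5, -0.2, -0.6]
gripper_width: 0.0705
gripper_force: 0.0
at [0.4736 0.2955 0.0962] [179.8  -0.2 -93.3] w 0.0705 | turn wz 0.03 shift [ 0.07 -0.18  2.26] q [ 52.  18. -25.  -0. -47. -55.] t 70.5
```

```bash
python3 -m pendant '[[[0,-0.18,0.6,0,0,0,0.6],[0,0,0.6,0,0,0,0.6],[0,0,0.6,0,0,0,0.6],[0,0,0.4,0,0,0,0.6],[0,0,0,0,0,0,0.6],[0,0,0,0,0,0,-1],[0,0,0,0,0,0,-1],[0,0,0,0,0,0,-1]]]' 20
python3 -m pendant '[[[0,0,0,0,0,0,-1],[0,0,0,0,0,0,-1],[0,0,-0.5,0,0,0,-1],[0,0,-0.8,0,0,0,-1],[0,0,-0.8,0,0,0,-1],[0,0,-0.8,0,0,0,-1],[0,0,-0.8,0,0,0,-1],[0,0,-0.8,0,0,0,-1]]]' 20
python3 -c "
from h import *
to(.4934,-.0926,.15,-83.6)"
```

```text
time_s: 71.25
tcp_pos: [0.4784, 0.2967, 0.0553]
eef_rot: [-180.0, 0.0, -93.3]
contact_force: [0.0, 0.7, -0.9]
gripper_width: 0.0518
gripper_force: 0.0
time_s: 72.05
tcp_pos: [0.4781, 0.2963, 0.1461]
eef_rot: [-180.0, 0.0, -93.3]
contact_force: [-0.7, 0.3, -0.9]
gripper_width: 0.0457
gripper_force: 20.0
at [0.4781 0.2963 0.1461] [-180.     0.   -93.3] w 0.0457 | turn wz -2.42 shift [19.41  1.41 -0.19] q [ 52.  15. -22.  -0. -53. -55.] t 72.0
```

```bash
python3 -m pendant '[[[0,0,-0.2,0,0,-0.8,-1],[0,0,0,0,0,-0.8,-1],[0,0,0,0,0,-0.8,-1],[0.8,0,0,0,0,0,-1],[0.9,0.2,0,0,0,0,-1],[0.9,0.2,0,0,0,0,-1],[0.9,0.2,0,0,0,0,-1],[0.9,0.2,0,0,0,0,-1]]]' >/dev/null
python3 -m pendant '[[[0.9,0.2,0,0,0,0,-1],[0.9,0.2,0,0,0,0,-1],[0.9,0.2,0,0,0,0,-1],[0.9,0,0,0,0,0,-1],[0.9,0,0,0,0,0,-1],[0.9,0,0,0,0,0,-1],[0.9,0,0,0,0,0,-1],[0.9,0,0,0,0,0,-1]]]' >/dev/null
python3 -m pendant '[[[0.9,0,0,0,0,0,-1],[0.9,0,0,0,0,0,-1],[0.9,0,0,0,0,0,-1],[0.9,0,0,0,0,0,-1],[0.9,0,0,0,0,0,-1],[0.9,0,0,0,0,0,-1],[0.4,0,0,0,0,0,-1],[0,0,0,0,0,0,-1]]]'
python3 - <<'E'
from h import *
to(.4934,-.0926,.0665,-83.6)
c=cap("top");np.savez("top7.npz",**c);f=c["frame"]
cv2.imwrite("pics/t7.png",cv2.resize(f[140:260,220:340],None,fx=5,fy=5,interpolation=cv2.INTER_CUBIC))
# blue strip ends
h=cv2.cvtColor(f,cv2.COLOR_BGR2HSV);m=cv2.inRange(h,(95,60,80),(112,255,255))
n,_,st,ce=cv2.connectedComponentsWithStats(m)
for i in range(1,n):
    if st[i,4]>8 and 200<ce[i][0]<350: print(st[i],ce[i].round(1))
E
```

```text
time_s: 74.45
tcp_pos: [0.4884, -0.0537, 0.1487]
eef_rot: [180.0, -0.0, -83.8]
contact_force: [-0.4, 0.8, -1.4]
gripper_width: 0.0456
gripper_force: 20.0
at [ 0.4884 -0.0537  0.1487] [180.   -0.  -83.8] w 0.0456 | turn wz -0.05 shift [ 1.96 -0.03  4.11] q [ 17.   9. -30.   0. -51. -10.] t 74.5
[309  94  16  15 181] [316.6 101.4]
[314 124  11   9  35] [318.1 129. ]
[281 191  23  19 347] [292.4 200.2]
[233 196  24  18 352] [243.3 204.8]
```

View pics/t7.png

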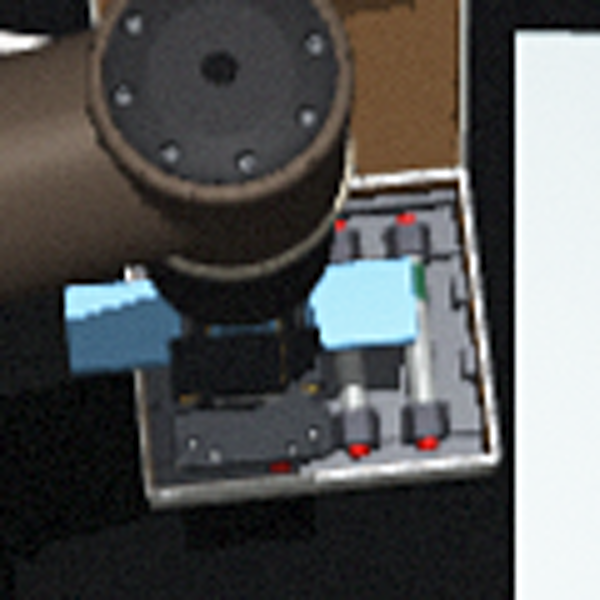

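Run:
```python
from h import *
c=np.load("top7.npz");c={k:c[k] for k in c}
for u,v in((90,320),(150,345),(330,290),(400,320),(330,330),(400,275)): print(world(c,u/5+220,v/5+140).round(4))
B=lambda u,v:world(c,u/5+220,v/5+140,z=.133)
a=(B(65,288)+B(69,371))/2;b=(B(414,258)+B(417,345))/2
print(a,b,np.linalg.norm(a-b),(a+b)/2,"yaw",np.degrees(np.arctan2(-(a-b)[0],(a-b)[1])))
s=r.get_state();print(s["tcp_pos"])
```

```text
[0.4812 0.0267 0.1328]
[ 0.4679 -0.0063  0.1338]
[ 0.5001 -0.1031  0.1342]
[ 0.4844 -0.1413  0.1332]
[ 0.4782 -0.1035  0.1328]
[ 0.5096 -0.1411  0.1324]
[0.47576779 0.0390086  0.133     ] [ 0.49494345 -0.14967486  0.133     ] 0.18965534992095548 [ 0.48535562 -0.05533313  0.133     ] yaw 5.8029734785978935
[ 0.4884265  -0.05304458  0.14869226]
```

```bash
python3 -m pendant '[[[0.5,-0.1,0,0,0,-0.15,-1],[0.5,0,0,0,0,0,-1],[0.5,0,0,0,0,0,-1],[0.4,0,0,0,0,0,-1],[0,0,0.8,0,0,0,-1],[0,0,0.8,0,0,0,-1],[0,0,0.8,0,0,0,-1],[0,0,0,0,0,0,-1]]]'
python3 - <<'E'
from h import *
c=cap("top");np.savez("top8.npz",**c);f=c["frame"]
cv2.imwrite("pics/t8.png",cv2.resize(f[165:245,225:325],None,fx=7,fy=7,interpolation=cv2.INTER_CUBIC))
to(.4934,-.0926,.0665,-83.6)
E
```

```text
time_s: 75.3
tcp_pos: [0.4936, -0.0905, 0.0989]
eef_rot: [179.8, 0.0, -83.1]
contact_force: [-0.4, 0.0, -0.2]
gripper_width: 0.0452
gripper_force: 20.0
at [ 0.4944 -0.0904  0.1001] [179.9  -0.  -83.1] w 0.0452 | turn wz 0.12 shift [0.1  0.06 1.68] q [ 12.  13. -32.  -0. -45.  -5.] t 75.3
```

View pics/t8.png

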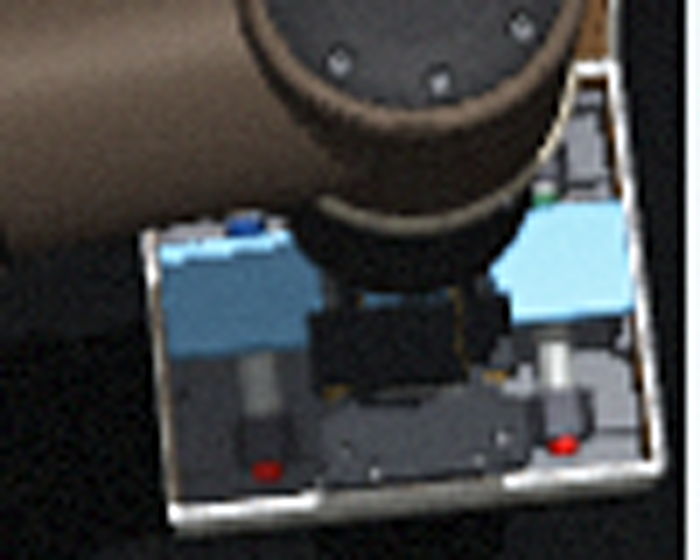

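Run:
```python
from h import *
c=np.load("top8.npz");c={k:c[k] for k in c}
B=lambda u,v:world(c,u/7+225,v/7+165,z=.0835)
a=(B(159,245)+B(167,358))/2;b=(B(626,202)+B(635,316))/2
print(np.linalg.norm(a-b),(a+b)/2,"yaw",np.degrees(np.arctan2(-(a-b)[0],(a-b)[1])))
W=lambda u,v:world(c,u/7+225,v/7+165,z=.058)
p,q,e=W(172,522),W(662,470),W(148,236)   # outer front corners and left side
print("front",p,q,np.linalg.norm(p-q),(p+q)/2,"yaw",np.degrees(np.arctan2(-(p-q)[0],(p-q)[1])))
print("tgt",(p+q)/2+.086*np.array([np.cos(.1117),np.sin(.1117),0]))
```

```text
0.1892676698895542 [ 0.49048464 -0.09223444  0.0835    ] yaw 6.405186509276538
front [ 0.39385802 -0.0029461   0.058     ] [ 0.41883967 -0.20151615  0.058     ] 0.2001353238875197 [ 0.40634884 -0.10223113  0.058     ] yaw 7.17057987171125
tgt [ 0.49181289 -0.09264489  0.058     ]
```

```bash
python3 -m pendant '[[[0,0,0.4,0,0,0,-1],[0,0,0.4,0,0,0,-1],[0,0,0.3,0,0,0,-1],[0,0,0.3,0,0,0,-1],[0,0,0.1,0,0,0,-1],[0,0,0.1,0,0,0,-1],[0,0,0,0,0,0,-1],[0,0,0,0,0,0,-1]]]'
```

```text
time_s: 76.15
tcp_pos: [0.4953, -0.09, 0.0689]
eef_rot: [-180.0, -0.0, -83.1]
contact_force: [0.1, 0.6, -0.5]
gripper_width: 0.0452
gripper_force: 20.0
```

```bash
python3 -m pendant '[[[0,0,0.07,0,0,0,-1],[0,0,0.05,0,0,0,-1],[0,0,0,0,0,0,-1],[0,0,0,0,0,0,-1],[0,0,0,0,0,0,-1],[0,0,0,0,0,0,-1],[0,0,0,0,0,0,-1],[0,0,0,0,0,0,-1]]]'
python3 -m pendant '[[[0,0,0.04,0,0,0,-1],[0,0,0.04,0,0,0,-1],[0,0,0,0,0,0,-1],[0,0,0,0,0,0,-1],[0,0,0,0,0,0,-1],[0,0,0,0,0,0,-1],[0,0,0,0,0,0,-1],[0,0,0,0,0,0,-1]]]'
```

```text
time_s: 76.95
tcp_pos: [0.4951, -0.09, 0.0664]
eef_rot: [180.0, 0.0, -83.1]
contact_force: [-0.5, -0.0, -0.3]
gripper_width: 0.0456
gripper_force: 20.0
time_s: 77.75
tcp_pos: [0.4952, -0.09, 0.0657]
eef_rot: [-180.0, -0.0, -83.1]
contact_force: [-4.0, 2.4, 10.9]
gripper_width: 0.0456
gripper_force: 20.0
```

```bash
python3 -m pendant '[[[0,0,-0.03,0,0,0,0.3],[0,0,0,0,0,0,0.3],[0,0,0,0,0,0,0.3],[0,0,0,0,0,0,0.3],[0,0,-0.3,0,0,0,0.3],[0,0,-0.8,0,0,0,0.3],[0,0,-1,0,0,0,0.3],[0,0,-1,0,0,0,0.3]]]'
python3 -m pendant '[[[-1,0,-1,0,0,0,0.3],[-1,0,-1,0,0,0,0.3],[-1,0,-1,0,0,0,0.3],[-1,0,-1,0,0,0,0.3],[-1,0,-1,0,0,0,0.3],[-1,0,0,0,0,0,0.3],[-1,0,0,0,0,0,0.3],[-1,0,0,0,0,0,-1]]]'
python3 - <<'E'
from h import *
c=cap("top");np.savez("top9.npz",**c);f=c["frame"]
a=cv2.resize(f[130:245,225:325],(400,460),interpolation=cv2.INTER_CUBIC)
s=cap("side");np.savez("side9.npz",**s)
b=cv2.resize(s["frame"][165:280,225:325],(400,460),interpolation=cv2.INTER_CUBIC)
cv2.imwrite("pics/t9.png",np.hstack([a,b]))
to(.70,-.068,.2,-173.6)
E
```

```text
time_s: 78.55
tcp_pos: [0.4949, -0.0901, 0.1283]
eef_rot: [180.0, -0.0, -83.1]
contact_force: [0.3, 0.4, -0.0]
gripper_width: 0.0568
gripper_force: 0.0
time_s: 79.35
tcp_pos: [0.4756, 0.0696, 0.228]
eef_rot: [-180.0, 0.0, -83.1]
contact_force: [-0.0, -0.3, 0.3]
gripper_width: 0.0533
gripper_force: 0.0
at [0.4757 0.0703 0.2279] [-180.    0.  -83.] w 0.0459 | turn wz 22.66 shift [-10.37  -8.12   1.39] q [ 32.   3. -25.  -0. -62. -25.] t 79.5
```

View pics/t9.png

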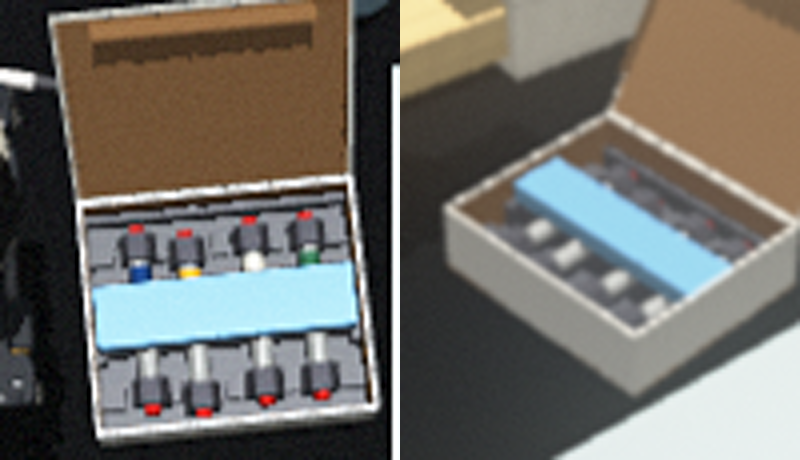

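The strip lies flat between the fittings, at crop y 265–345, with its ends inside both side walls. Next I go round behind the lid to close it.

```bash
python3 -m pendant '[[[0,-0.8,-0.6,0,0,0,-1],[0,-0.9,-0.6,0,0,0,-1],[0,-0.9,0,0,0,0,-1],[0,-0.9,0,0,0,0,-1],[0,-0.9,0,0,0,0,-1],[0,-0.9,0,0,0,0,-1],[0,-0.9,0,0,0,0,-1],[0,-0.9,0,0,0,0,-1]]]' >/dev/null
python3 -m pendant '[[[0,-0.9,0,0,0,0,-1],[0,-0.9,0,0,0,0,-1],[0,-0.9,0,0,0,0,-1],[0,-0.9,0,0,0,0,-1],[0,-0.5,0,0,0,0,-1],[0,0,0,0,0,0,-1],[0,0,0,0,0,0,-1],[0,0,0,0,0,0,-1]]]' |sed -n 2,4p
python3 -m pendant '[[[0.9,0,0,0,0,0,-1],[0.9,0,0,0,0,0,-1],[0.9,0,0,0,0,0,-1],[0.9,0,0,0,0,0,-1],[0.9,0,0,0,0,0,-1],[0.9,0,0,0,0,0,-1],[0.9,0,0,0,0,0,-1],[0.9,0,0,0,0,0,-1]]]' |sed -n 2,4p
python3 - <<'E'
from h import *
s=r.get_state();t=np.radians(6.4);R=np.array([[np.cos(t),np.sin(t)],[-np.sin(t),np.cos(t)]])
print("tcp in hinge frame",R@(s["tcp_pos"][:2]-[.4934,-.0926])-[.086,0],s["tcp_pos"],s["joints"].round(0))
c=np.load("top9.npz");c={k:c[k] for k in c}
for u,v in((110,325),(225,310),(340,300)):print(world(c,u/4+225,v/4+130).round(4))
for u,v in((55,25),(345,10),(200,100),(200,150)):print("lid",world(c,u/4+225,v/4+130).round(4))
E
```

```text
tcp_pos: [0.6976, 0.0956, 0.2516]
eef_rot: [-180.0, 0.0, -83.1]
contact_force: [-0.5, 0.2, 0.5]
tcp_pos: [0.7157, -0.0489, 0.2513]
eef_rot: [180.0, 0.0, -83.1]
contact_force: [-0.6, -0.6, -0.4]
tcp in hinge frame [0.13976337 0.01868518] [ 0.71567358 -0.04886567  0.25128911] [ 12.  24.   7.  -0. -73.  -5.]
[ 0.4775 -0.0083  0.048 ]
[ 0.4899 -0.0912  0.0489]
[ 0.4984 -0.1742  0.0516]
lid [0.651  0.0255 0.1977]
lid [ 0.6682 -0.1668  0.19  ]
lid [ 0.6227 -0.0707  0.1291]
lid [ 0.598  -0.0711  0.0894]
```

```bash
python3 -m pendant '[[[0.6,0,0.8,0,0,0,-1],[0,0,0.8,0,0,0,-1],[0,0,0.7,0,0,0,-1],[0,0.7,0,0,0,0,-1],[0,0.7,0,0,0,0,-1],[0,0.7,0,0,0,0,-1],[0,0.7,0,0,0,0,-1],[0,0.7,0,0,0,0,-1]]]' |sed -n 2,4p
python3 -m pendant '[[[0,0.7,0,0,0,0,-1],[0,0.7,0,0,0,0,-1],[0,0.7,0,0,0,0,-1],[0,0.7,0,0,0,0,-1],[0,0.7,0,0,0,0,-1],[0,0.7,0,0,0,0,-1],[0,0.7,0,0,0,0,-1],[0,0.7,0,0,0,0,-1]]]' |sed -n 2,4p
python3 -m pendant '[[[0,0.7,0,0,0,0,-1],[0,0.7,0,0,0,0,-1],[0,0.5,0,0,0,0,-1],[0,0,0,0,0,0,-1],[0,0,0,0,0,0,-1],[0,0,0,0,0,0,-1],[0,0,0,0,0,0,-1],[0,0,0,0,0,0,-1]]]' |sed -n 2,4p
python3 - <<'E'
from h import *
s=r.get_state();t=np.radians(6.4);R=np.array([[np.cos(t),np.sin(t)],[-np.sin(t),np.cos(t)]])
print("tcp in hinge frame",R@(s["tcp_pos"][:2]-[.4934,-.0926])-[.086,0],s["tcp_pos"],s["joints"].round(0))
c=cap("side");cv2.imwrite("pics/s10.png",cv2.resize(c["frame"][110:290,180:380],(600,540)))
E
```

```text
tcp_pos: [0.6477, -0.0673, 0.2053]
eef_rot: [-179.9, -0.0, -83.0]
contact_force: [2.0, -0.1, 1.0]
tcp_pos: [0.5353, -0.0811, 0.2052]
eef_rot: [180.0, -0.0, -83.1]
contact_force: [0.8, 1.1, -0.7]
tcp_pos: [0.4988, -0.0855, 0.2051]
eef_rot: [180.0, -0.0, -83.1]
contact_force: [0.5, -1.1, -0.1]
tcp in hinge frame [-0.07983678  0.00640394] [ 0.49881097 -0.08554896  0.20510605] [ 13.   7. -24.   0. -60.  -6.]
```

View pics/s10.png

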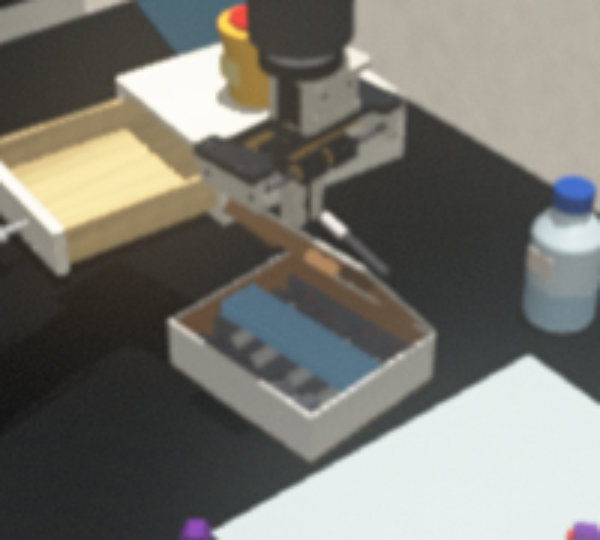

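```bash
python3 -m pendant '[[[0,0.3,0.6,0,0,0,-1],[0,0.35,0.6,0,0,0,-1],[0,0.7,1,0,0,0,-1],[0,0.5,1,0,0,0,-1],[0,0.35,1,0,0,0,-1],[0,0.2,1,0,0,0,-1],[0,0.05,0.5,0,0,0,-1],[0,0,0,0,0,0,-1]]]' |sed -n 2,4p
python3 -m pendant '[[[0,0,0.1,0,0,0,-1],[0,0,0.1,0,0,0,-1],[0,0,0.1,0,0,0,-1],[0,0,0,0,0,0,-1],[0,0,0,0,0,0,-1],[0,0,0,0,0,0,-1],[0,0,0,0,0,0,-1],[0,0,0,0,0,0,-1]]]' |sed -n 2,4p
```

```text
tcp_pos: [0.4493, -0.0916, 0.0903]
eef_rot: [179.9, -0.0, -83.1]
contact_force: [1.3, 0.3, 0.7]
tcp_pos: [0.45, -0.0915, 0.0855]
eef_rot: [-180.0, 0.0, -83.1]
contact_force: [0.3, -0.5, -0.5]
```

```bash
python3 -m pendant '[[[0,0,0.1,0,0,0,-1],[0,0,0.05,0,0,0,-1],[0,0,0,0,0,0,-1],[0,0,0,0,0,0,-1],[0,0,0,0,0,0,-1],[0,0,0,0,0,0,-1],[0,0,0,0,0,0,-1],[0,0,0,0,0,0,-1]]]' |sed -n 2,4p
```

```text
tcp_pos: [0.4501, -0.0915, 0.0831]
eef_rot: [-180.0, -0.0, -83.1]
contact_force: [-3.2, 2.1, 11.7]
```

```bash
python3 -m pendant '[[[0,0,0.05,0,0,0,-1],[0,0,0,0,0,0,-1],[0,0,0,0,0,0,-1],[0,0,0,0,0,0,-1],[0,0,0,0,0,0,-1],[0,0,0,0,0,0,-1],[0,0,0,0,0,0,-1],[0,0,0,0,0,0,-1]]]' |sed -n 2,4p
```

```text
tcp_pos: [0.4502, -0.0915, 0.0829]
eef_rot: [-180.0, -0.0, -83.0]
contact_force: [-7.7, 2.3, 22.6]
```

```bash
python3 -m pendant '[[[0,0,-0.3,0,0,0,-1],[0,0,-1,0,0,0,-1],[0,0,-1,0,0,0,-1],[0,0,-1,0,0,0,-1],[0,0,-1,0,0,0,-1],[0,0,-1,0,0,0.9,-1],[0,0,-1,0,0,0.8,-1],[0,0,0,0,0,0.8,-1]]]' |sed -n 2,4p
python3 -m pendant '[[[-1,0.4,0,0,0,0,-1],[-1,0.4,0,0,0,0,-1],[-1,0.4,0,0,0,0,-1],[-1,0.4,0,0,0,0,-1],[-1,0.4,0,0,0,0,-1],[-1,0.4,0,0,0,0,-1],[-1,0.4,0,0,0,0,-1],[-1,0.4,0,0,0,0,-1]]]' >/dev/null
python3 -m pendant '[[[-1,0.5,0,0,0,0,-1],[-1,0.5,0,0,0,0,-1],[-1,0.5,0,0,0,0,-1],[-1,0.5,0,0,0,0,-1],[-1,0.5,0,0,0,0,-1],[-1,0.5,0,0,0,0,-1],[-1,0.5,0,0,0,0,-1],[-1,0.5,0,0,0,0,-1]]]' >/dev/null
python3 -m pendant '[[[-1,0.6,0,0,0,0,-1],[-1,0.6,0,0,0,0,-1],[-1,0.6,0,0,0,0,-1],[0,0,0,0,0,0,-1],[0,0,0,0,0,0,-1],[0,0,0,0,0,0,-1],[0,0,0,0,0,0,-1],[0,0,0,0,0,0,-1]]]' |sed -n 2,4p
python3 - <<'E'
from h import *
to(.29,.30,.054,-93.1)
c=cap("top");np.savez("top11.npz",**c);f=c["frame"]
cv2.imwrite("pics/t11.png",cv2.resize(f[120:270,90:330],(800,500),interpolation=cv2.INTER_CUBIC))
E
```

```text
tcp_pos: [0.4514, -0.0914, 0.21]
eef_rot: [-179.7, 0.0, -93.2]
contact_force: [0.8, -0.1, 0.1]
tcp_pos: [0.2909, 0.2972, 0.2074]
eef_rot: [-180.0, 0.0, -93.1]
contact_force: [0.1, 1.2, -0.1]
at [0.2909 0.2972 0.2074] [-180.     0.   -93.1] w 0.0004 | turn wz -0.01 shift [-0.14  0.05  7.67] q [ 73.  -3. -33.  -0. -59. -76.] t 90.7
```

View pics/t11.png

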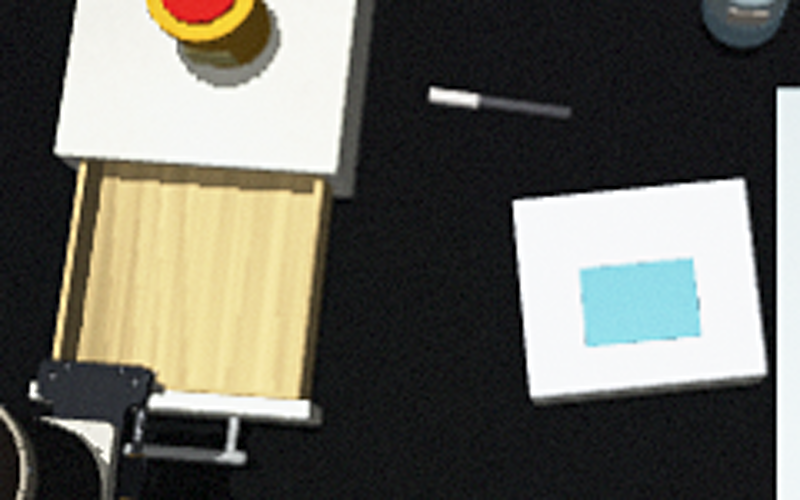

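```bash
python3 -m pendant '[[[0,0,0.9,0,0,0,-1],[0,0,0.9,0,0,0,-1],[0,0,0.9,0,0,0,-1],[0,0,0.9,0,0,0,-1],[0,0,0.9,0,0,0,-1],[0,0,0.9,0,0,0,-1],[0,0,0.9,0,0,0,-1],[0,0,0.9,0,0,0,-1]]]' |sed -n 2,4p
python3 -m pendant '[[[0,0,0.4,0,0,0,-1],[0,0,0,0,0,0,-1],[0,-0.5,0,0,0,0,-1],[0,-0.7,0,0,0,0,-1],[0,-0.8,0,0,0,0,-1],[0,-0.8,0,0,0,0,-1],[0,-0.8,0,0,0,0,-1],[0,-0.8,0,0,0,0,-1]]]' |sed -n 2,4p
python3 -m pendant '[[[0,-0.8,0,0,0,0,-1],[0,-0.8,0,0,0,0,-1],[0,-0.8,0,0,0,0,-1],[0,-0.8,0,0,0,0,-1],[0,-0.8,0,0,0,0,-1],[0,-0.8,0,0,0,0,-1],[0,-0.8,0,0,0,0,-1],[0,-0.4,0,0,0,0,-1]]]' |sed -n 2,4p
```

```text
tcp_pos: [0.2909, 0.2976, 0.0628]
eef_rot: [-180.0, 0.0, -93.1]
contact_force: [0.1, 0.2, 0.1]
tcp_pos: [0.38, 0.2935, 0.0565]
eef_rot: [-180.0, 0.1, -93.1]
contact_force: [-1.8, 1.9, 0.7]
tcp_pos: [0.5, 0.2863, 0.0552]
eef_rot: [-180.0, -0.0, -93.1]
contact_force: [-1.8, -1.1, 0.6]
```

```bash
python3 -m pendant '[[[0,-0.15,0,0,0,0,-1],[0,-0.15,0,0,0,0,-1],[0,-0.1,0,0,0,0,-1],[0,0,0,0,0,0,-1],[0,0,0,0,0,0,-1],[0,0,0,0,0,0,-1],[0,0,0,0,0,0,-1],[0,0,0,0,0,0,-1]]]' |sed -n 2,4p
python3 -m pendant '[[[0,-0.1,0,0,0,0,-1],[0,-0.1,0,0,0,0,-1],[0,0,0,0,0,0,-1],[0,0,0,0,0,0,-1],[0,0,0,0,0,0,-1],[0,0,0,0,0,0,-1],[0,0,0,0,0,0,-1],[0,0,0,0,0,0,-1]]]' |sed -n 2,4p
```

```text
tcp_pos: [0.5062, 0.2861, 0.0555]
eef_rot: [-180.0, 0.0, -93.1]
contact_force: [-0.2, 0.2, 0.9]
tcp_pos: [0.5103, 0.2858, 0.0554]
eef_rot: [-180.0, -0.0, -93.1]
contact_force: [0.0, 0.0, -0.1]
```

```bash
python3 -m pendant '[[[0,-0.1,0,0,0,0,-1],[0,-0.1,0,0,0,0,-1],[0,0,0,0,0,0,-1],[0,0,0,0,0,0,-1],[0,0,0,0,0,0,-1],[0,0,0,0,0,0,-1],[0,0,0,0,0,0,-1],[0,0,0,0,0,0,-1]]]' |sed -n 2,4p
```

```text
tcp_pos: [0.5143, 0.2856, 0.0554]
eef_rot: [-180.0, 0.0, -93.1]
contact_force: [-0.2, 1.3, 0.3]
```

```bash
python3 -m pendant '[[[0,-0.1,0,0,0,0,-1],[0,-0.1,0,0,0,0,-1],[0,0,0,0,0,0,-1],[0,0,0,0,0,0,-1],[0,0,0,0,0,0,-1],[0,0,0,0,0,0,-1],[0,0,0,0,0,0,-1],[0,0,0,0,0,0,-1]]]' |sed -n 2,4p
```

```text
tcp_pos: [0.5182, 0.2853, 0.0553]
eef_rot: [180.0, -0.0, -93.1]
contact_force: [-2.3, -0.3, 0.5]
```

```bash
python3 -m pendant '[[[0,-0.1,0,0,0,0,-1],[0,0,0,0,0,0,-1],[0,0,0,0,0,0,-1],[0,0,0,0,0,0,-1],[0,0,0,0,0,0,-1],[0,0,0,0,0,0,-1],[0,0,0,0,0,0,-1],[0,0,0,0,0,0,-1]]]' |sed -n 2,4p
```

```text
tcp_pos: [0.5185, 0.2852, 0.0553]
eef_rot: [179.9, -0.0, -93.1]
contact_force: [-11.4, 2.8, 6.5]
```

```bash
python3 -m pendant '[[[0,-0.1,0,0,0,0,-1],[0,0,0,0,0,0,-1],[0,0,0,0,0,0,-1],[0,0,0,0,0,0,-1],[0,0,0,0,0,0,-1],[0,0,0,0,0,0,-1],[0,0,0,0,0,0,-1],[0,0,0,0,0,0,-1]]]' |sed -n 2,4p
```

```text
tcp_pos: [0.5187, 0.2851, 0.0552]
eef_rot: [179.7, -0.1, -93.1]
contact_force: [-21.9, 5.5, 13.2]
```

```bash
python3 -m pendant '[[[0,0.3,0,0,0,0,-1],[0,1,0,0,0,0,-1],[0,1,0,0,0,0,-1],[0,0.5,-0.8,0,0,0,-1],[0,0.3,-1,0,0,0,-1],[0,0.3,-1,0,0,0,-1],[0,0,-1,0,0,0,-1],[0,0,-1,0,0,0,-1]]]' |sed -n 2,4p
python3 -m pendant '[[[0,1,0,0,0,0,-1],[0,1,0,0,0,0,-1],[0,1,0,0,0,0,-1],[0,0,0,0,0,0,-1],[0,0,0,0,0,0,-1],[0,0,0,0,0,0,-1],[0,0,0,0,0,0,-1],[0,0,0,0,0,0,-1]]]' |sed -n 2,4p
python3 - <<'E'
from h import *
c=cap("top");s=cap("side")
a=cv2.resize(c["frame"][70:250,90:330],(400,300),interpolation=cv2.INTER_CUBIC)
b=cv2.resize(s["frame"][105:285,180:420],(400,300),interpolation=cv2.INTER_CUBIC)
cv2.imwrite("pics/t12.png",np.hstack([a,b]))
for u,v in((255,205),(310,202)):print(world(c,u,v).round(4))
E
```

```text
tcp_pos: [0.4547, 0.289, 0.1525]
eef_rot: [-179.9, 0.0, -93.1]
contact_force: [0.2, -0.0, -0.7]
tcp_pos: [0.3949, 0.292, 0.1512]
eef_rot: [180.0, -0.0, -93.1]
contact_force: [-0.8, 0.4, 0.6]
[ 0.4934 -0.0157  0.0612]
[ 0.5054 -0.1736  0.0604]
```

View pics/t12.png

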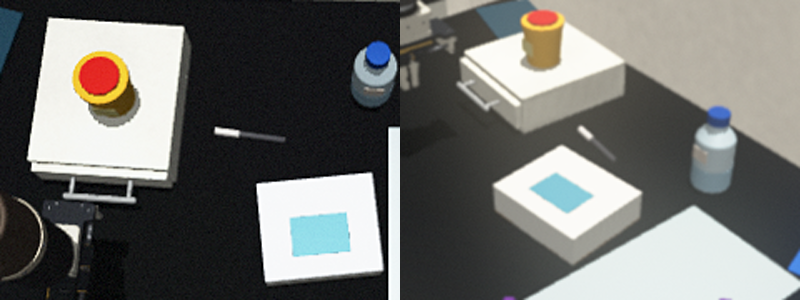

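The lid is shut flat at z ≈ 61 mm, the drawer is home, and the bottle, bin and pen are where they started. The arm is clear of everything, so I hand in.

```bash
python3 -c "
from h import *
print(r.close_job())"
```

```text
the job is handed in; nothing more can be done
None
```

I handed the job in with all four steel columns packed one to a slot, the strip flat across them, the lid pressed shut, the drawer pushed home, and the bottle, sharps bin and pen where they started; no verdict came back.

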